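# Level a rocking router plate with a hex key

## Task

The aluminium router plate rocks in its opening because one of its four corner screws does not reach its rest. Press down on the corners in turn with the empty gripper's fingers to find the one that dips, turn that corner's screw with the hex key just far enough that the plate lies flush and rests on all four screws, without rocking either way, and stand the key back in the hole of its block. Leave the can, the bottle and the dish alone.

Things in the scene. Friction and masses are not known exactly. Their poses are not given: they have to be found in the camera images.
- plate_mid (a point): centre of the top face of the router plate: aluminium, 170 x 230 x 10 mm, 0.85 kg, a 70 mm round opening in its middle (no metal under this point), a levelling screw 20 mm in from both edges at each corner. Lies loose, flush with the board, 1.5 mm play all round. x along the 170 mm side, y along the 230 mm side, z up
- plate: the same plate, origin at the centre of its underside. Its screws stand on four hidden rubber-faced rests (give 0.03 mm per N). One, any of them, is too low: a gap of 1.1 to 3.1 mm under that screw. Unpressed, the plate lies level on the other three; 2 N tips the loose corner down; it swings back. As the rubber is squeezed, the screw must go down 0.6 to 0.9 mm more than the dip felt at that screw (against the others)
- opening (a point): centre of the opening at the height of the board's top face. The board is the router-table top, plywood, 300 x 340 x 25 mm, fixed on battens; its top face is 55 mm above the bench. x along its 300 mm side, y along its 340 mm side, z up
- screw_a: 20 mm steel levelling screw in the near left (towards the robot, left as the robot sees it) corner, at (-65, 95) mm in plate_mid's frame, in a 22 mm hole. Point: centre of its upper end, 2 mm below the plate's top; frame does not turn with it. Hex socket from there down, 10.8 mm across flats, 14 mm deep, at an unknown angle. Clockwise from above drives its foot down, lifting the corner: 3 mm a turn, 0.03 N m, self-holding
- screw_b: 20 mm steel levelling screw in the far left corner, at (65, 95) mm in plate_mid's frame, in a 22 mm hole. Point: centre of its upper end, 2 mm below the plate's top; frame does not turn with it. Hex socket from there down, 10.8 mm across flats, 14 mm deep, at an unknown angle. Clockwise from above drives its foot down, lifting the corner: 3 mm a turn, 0.03 N m, self-holding
- screw_c: 20 mm steel levelling screw in the far right corner, at (65, -95) mm in plate_mid's frame, in a 22 mm hole. Point: centre of its upper end, 2 mm below the plate's top; frame does not turn with it. Hex socket from there down, 10.8 mm across flats, 14 mm deep, at an unknown angle. Clockwise from above drives its foot down, lifting the corner: 3 mm a turn, 0.03 N m, self-holding
- screw_d: 20 mm steel levelling screw in the near right corner, at (-65, -95) mm in plate_mid's frame, in a 22 mm hole. Point: centre of its upper end, 2 mm below the plate's top; frame does not turn with it. Hex socket from there down, 10.8 mm across flats, 14 mm deep, at an unknown angle. Clockwise from above drives its foot down, lifting the corner: 3 mm a turn, 0.03 N m, self-holding
- key_grip (a point): middle of the handle of the hex key, a straight driver 126 mm long, 0.12 kg, upright in its block. Pale wooden octagonal handle, 26 mm across flats, 58 mm long, centred here; below it a steel hex shaft 10 mm across flats, bare for 59 mm, end slightly tapered, 93 mm below this point. z up the key, x normal to two flats of the handle and of the shaft
- key_tip (a point): centre of the end face of the key's shaft; axes as key_grip
- block_hole (a point): centre of the mouth of the hole in the key's block: a fixed dark wooden block, 75 x 75 x 45 mm, on the bench left or right of the board. The hole, 14 mm wide and 38 mm deep, opens upwards in its top; with the key home, key_grip is 55 mm above this point. z up
- can_mid (a point): bystander: middle (half-way up) of a tin can of bamboo offcuts, 73 mm wide, 105 mm high, sticks to 153 mm; across the board from the key's block
- glue_mid (a point): bystander: middle of a white glue bottle, 60 mm wide, 170 mm high
- dish_mid (a point): bystander: middle of a white dish, 90 mm wide, 35 mm high
Mind the look-alikes: they are no part of the job. Leave any blue look-alike of the part that bears key_grip alone. There is more than one size of the part that bears block_hole; the job needs the smaller.

How it is judged:
By the outcome, as a careful person would: the job done as asked, in the order asked, and still so for the second after the job is handed in, with the robot touching nothing.
It also fails if it takes over 72 s, if anything falls off the work surface, if the arm or the gripper's body presses on something with over 40 N, if the wrist force passes 120 N, or if a joint passes its speed limit or range.

## Robot

A 6-joint arm with a two-finger parallel gripper is mounted at the origin on the work surface. World frame = base frame: x ahead of the robot, y to its left, z up, the work surface at z = 0. Lengths are in m, angles in degrees, forces in N, time in s.
With the tool pointing down it reaches from about 0.4 to 0.825 m from the base axis. Payload 7 kg.
Tool frame: the origin (TCP) lies on the mounting face of the last link; the fingertips stand 178 mm ahead of it and the grasp point (between the pads) lies 159 mm ahead of it; z points along the fingers, y is the direction in which the jaws open and shut (so a half turn about z gives the same grasp; the last joint's range is limited). The gripper opens to 88 mm and grips with 3 to 60 N. Pads are 19 mm wide; open, the fingers measure 130 mm over their backs; the gripper's body (78 mm by 193 mm) begins 47 mm behind the grasp point.
Start: joints at [-53.279, 20.546, 0.682, 0, -70.136, -16.507], TCP at [0.233, -0.633, 0.405] pointing down, gripper open.
Joint ranges: [-176.03, 176.03], [-82.01, 121.73], [-58.28, 71.71], [-173.87, 95.51], [-174.79, -0.11], [-173.66, 173.66]. Speed limits (degrees/s): [136.94, 136.94, 172.46, 180, 180, 180].

## Interface

Orientations are given as [roll, pitch, yaw] about the fixed x, y, z axes, in that order (R = Rz(yaw) Ry(pitch) Rx(roll)).
In Python, from plant import r gives the robot as it stands. The module is installed in compiled form; this text tells all that it offers.
- The arm moves only by the tool carry_out, never from a script. Its argument "plan" is a list of rows, each a list of 3 entries, a list of its own where there are three numbers: the shift along the tool's x, y, z in m, then the turn, a rotation vector about the tool's x, y, z in degrees, then the closure in counts, from 0 (fully open) to 255 (shut). In form: [[[x, y, z], [ax, ay, az], hand], ...]. A call has 1 to 12 rows; each row shifts and turns the commanded pose from where the row before left it, along the tool's axes as they then stand; what a row does not reach is not made up. A row lasts 1/12 s, in which the tool goes at most 41.7 mm and 7.16 degrees, less where a joint would pass 70% of its speed; a pose out of reach is approached as far as the arm can. A call is refused whole if a number of a shift passes 0.0417 or a number of a turn 7.16, either way. A call with a gripper value outside its range is refused whole. The fingers move at their own pace and stop on an object; "grip_force" is the grip in N (left out, the last holds). Time passes only in rows, so rows that do not move let the fingers close. It gives the time, the measured TCP pose, the force and the opening at its end, in the units of the state.
- r.get_state(): the state, without advancing time (a new reading comes with each control period).
- r.capture(name): name is "scene" or "top" or "wrist"; returns the picture (480x640x3 uint8, red, green, blue); there is no depth.
- r.get_calibration(name): a dict with "K" (3x3 intrinsics, pixels), "D" ([k1, k2, p1, p2, k3] as OpenCV has them; the pictures are not rectified), "rvec" (rotation vector, rad) and "tvec" (3), from world to camera coordinates, as OpenCV has them. Camera axes: x right, y down, z forward; pixel columns grow to the right and rows downward; lengths in m; the calibration is good to about 2 mm. A picture is of the moment at which its call begins: read the wrist's pose just before it. get_calibration takes no time and is no camera call; for the wrist camera it gives the pose at the moment of the call.
- r.close_job(): hands the job in, once; it reports no verdict.
The state is a dict: "time_s": time; "joints": joint angles; "qd": joint speeds; "joint_torque": joint torques, N m; "tcp_pos": TCP position; "eef_rot": TCP orientation; "contact_force": force on the tool from outside, world axes, zero at the start; "moment": the same for the moment, N m; "gripper_width": finger opening in m.
Only numpy, scipy, OpenCV 4.12 (cv2) and the standard library are available. Lean on these libraries where they do the work, as an engineer would, in place of code of your own. Each camera call takes 0.05 s, during which the arm holds its last target. There are 200 camera calls.

## Working session

There is one attempt and no reset: what is moved stays moved. The work goes in short steps, Python scripts to look and compute and a tool call to move; the robot and the scene stay as the last step left them, time stands still between calls to the robot, and variables do not carry over. Pictures are saved under pics/ and viewed, about 8 in all and at most 12, crops included, and the job is handed in when it is done.

Besides the shell and the picture viewer there is one more tool, called after "Emit:" as name([rows], argument=value, ...), one row to a line, values as JSON. carry_out: Moves the arm, as the interface text tells. Its arguments: {"type":"object","properties":{"plan":{"type":"array","items":{"type":"array"}},"grip_force":{"type":"number"}},"required":["plan"]}

```bash
mkdir -p pics; cat > h.py <<'E'
import numpy as np, cv2
from plant import r
from scipy.spatial.transform import Rotation as R
def snap(n,f):
    c=r.get_calibration(n); im=r.capture(n); np.savez('pics/'+f+'.npz',im=im,**{k:np.array(v) for k,v in c.items()}); cv2.imwrite('pics/'+f+'.png',im[:,:,::-1]); return im
def load(f): return np.load('pics/'+f+'.npz')
def ray(c,px):
    p=cv2.undistortPoints(np.array([[px]],float),c['K'],c['D'])[0,0]
    M=cv2.Rodrigues(c['rvec'])[0]; o=-M.T@c['tvec'].ravel(); return o,M.T@np.array([p[0],p[1],1])
def at(c,px,z):
    o,d=ray(c,px); return o+d*(z-o[2])/d[2]
def proj(c,P): return cv2.projectPoints(np.array(P,float).reshape(-1,3),c['rvec'],c['tvec'],c['K'],c['D'])[0][:,0]
E
python3 - <<'E'
from h import *
s=r.get_state(); print(s)
a=snap('scene','s0');b=snap('top','t0')
E
```

```text
{'time_s': 0.0, 'joints': array([-5.32777055e+01,  2.05912323e+01,  6.33749131e-01, -1.96573193e-02,
       -7.01340482e+01, -1.65067641e+01]), 'qd': array([-0.15229062, -0.02581461, -0.05266986, -0.06045807, -0.00760866,
       -0.07775329]), 'joint_torque': array([ 1.00220059e-03, -5.82716739e+01,  2.93074644e+01,  6.99754223e+00,
        7.11113287e-03, -1.97905629e-04]), 'tcp_pos': array([ 0.23318042, -0.63324324,  0.40372599]), 'eef_rot': array([ 1.79906990e+02, -8.29164086e-03, -1.59791158e+02]), 'contact_force': array([-0.74504547,  0.01494207, -0.60360169]), 'moment': array([-0.00248882,  0.00820673,  0.03036432]), 'gripper_width': 0.08734667237119242}
```

View pics/t0.png

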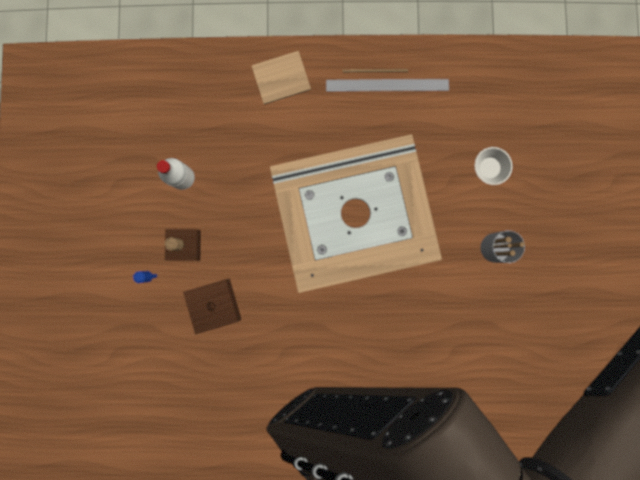

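View pics/s0.png

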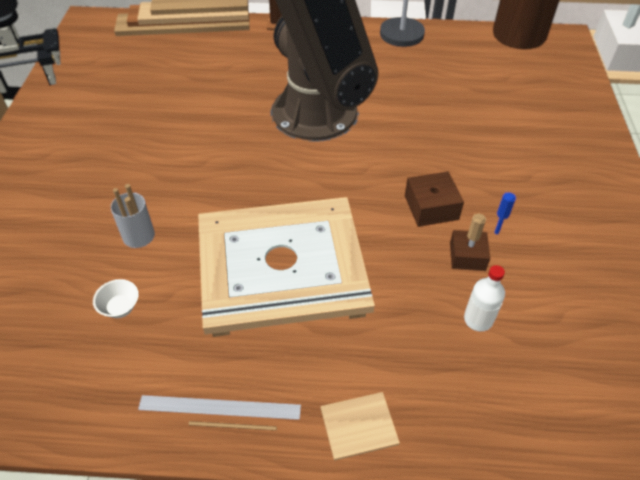

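The top view shows the plate centre at (356,213), with screws near (309,195), (389,177), (322,249) and (402,231). Things that could be mistaken for the key or its block:
- **Key:** the pale handle is at (174,244) and the blue look-alike at (145,277). I choose the pale one.
- **Block:** the small block holding the key is at (182,245) and the large empty one at (211,306). I choose the small one.

```bash
python3 - <<'E'
from h import *
t=load('t0'); s=load('s0')
for n,px in dict(s1=(309,195),s2=(389,177),s3=(322,249),s4=(402,231),mid=(356,213)).items(): print(n,at(t,px,.054).round(4))
for n,px in dict(s1=(329,276),s2=(238,288),s3=(320,229),s4=(234,239),mid=(281,258)).items(): print(n,at(s,px,.054).round(4))
for n,px in dict(keytop=(172,243)).items(): print(n,at(t,px,.129).round(4))
for px in [(165,229),(199,230),(199,262),(165,261)]: print('blk',at(t,px,.045).round(4))
for px in [(452,236),(487,236),(489,262)]: print('blkS',at(s,px,.045).round(4))
print('glue',at(t,(163,167),.17),'can',at(t,(503,247),.105),'dish',at(t,(493,165),.035),'blue',at(t,(145,277),.0))
print('keytopS',at(s,(478,218),.129))
print('cams',ray(t,(320,240))[0],ray(s,(320,240))[0])
im=t['im'][215:275,150:210]; im2=s['im'][200:280,440:520]
cv2.imwrite('pics/crop.png',np.hstack([cv2.resize(im,(400,400),interpolation=2),cv2.resize(im2,(400,400),interpolation=2)])[:,:,::-1])
E
```

```text
s1 [0.5941 0.072  0.054 ]
s2 [ 0.6344 -0.1144  0.054 ]
s3 [0.4684 0.0429 0.054 ]
s4 [ 0.5083 -0.1426  0.054 ]
mid [ 0.5511 -0.0366  0.054 ]
s1 [0.5948 0.0713 0.054 ]
s2 [ 0.6366 -0.1121  0.054 ]
s3 [0.4687 0.0452 0.054 ]
s4 [ 0.509  -0.1394  0.054 ]
mid [ 0.5543 -0.0324  0.054 ]
keytop [0.4829 0.3712 0.129 ]
blk [0.5189 0.4109 0.045 ]
blk [0.5157 0.3304 0.045 ]
blk [0.4409 0.3304 0.045 ]
blk [0.4439 0.4107 0.045 ]
blkS [0.4626 0.3361 0.045 ]
blkS [0.4577 0.413  0.045 ]
blkS [0.5299 0.409  0.045 ]
glue [0.64414671 0.38023915 0.17      ] can [ 0.46777062 -0.3616578   0.105     ] dish [ 0.66414201 -0.36445754  0.035     ] blue [0.40566943 0.47256632 0.        ]
keytopS [0.48143317 0.37366064 0.129     ]
cams [0.43923465 0.03184089 1.36975868] [1.33405771 0.09063101 1.07511111]
```

View pics/crop.png

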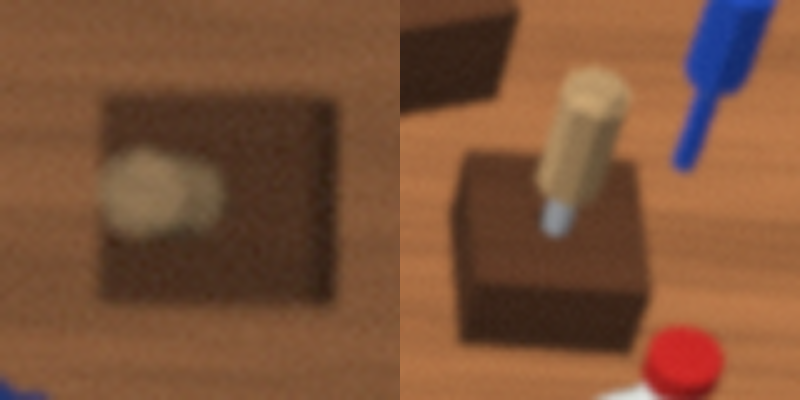

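The crop confirms it: the pale octagonal key stands in the small block. It is at about (0.482, 0.372), by both cameras. I'll go above the plate with the gripper shut.

Emit:
carry_out([
  [[-0.0298,0.0265,0],[0,0,0],255],
  [[-0.0298,0.0265,0],[0,0,0],255],
  [[-0.0298,0.0265,0],[0,0,0],255],
  [[-0.0298,0.0265,0],[0,0,0],255],
  [[-0.0298,0.0265,0],[0,0,0],255],
  [[-0.0298,0.0265,0],[0,0,0],255],
  [[-0.0298,0.0265,0],[0,0,0],255],
  [[-0.0298,0.0265,0],[0,0,0],255],
  [[-0.0298,0.0265,0],[0,0,0],255],
  [[-0.0298,0.0265,0],[0,0,0],255],
  [[-0.0298,0.0265,0],[0,0,0],255],
  [[-0.0298,0.0265,0],[0,0,0],255],
], grip_force=20)

```text
time_s: 1.1
tcp_pos: [0.4592, -0.2095, 0.4047]
eef_rot: [180.0, 0.0, -159.8]
contact_force: [0.7, -0.7, 0.6]
gripper_width: 0.0134
```

Emit:
carry_out([
  [[-0.0298,0.0265,0],[0,0,0],255],
  [[-0.0298,0.0265,0],[0,0,0],255],
  [[-0.0298,0.0265,0],[0,0,0],255],
  [[-0.0298,0.0265,0],[0,0,0],255],
  [[-0.0298,0.0265,0],[0,0,0],255],
  [[0,0,0],[0,0,-7],255],
  [[0,0,0],[0,0,-7],255],
  [[0,0,0],[0,0,-6],255],
  [[0,0,0],[0,0,-6.5],255],
  [[0,0,0],[0,0,0],255],
])

```text
time_s: 1.93
tcp_pos: [0.5529, -0.0354, 0.4043]
eef_rot: [180.0, -0.0, -133.0]
contact_force: [-0.2, -0.0, -0.1]
gripper_width: 0.0003
```

```bash
cat >> h.py <<'E'
def goto(target,tool_pt=(0,0,.178),rpy=None):
    """shift in present tool axes that brings tool_pt to target"""
    s=r.get_state(); M=R.from_euler('xyz',s['eef_rot'],degrees=True).as_matrix()
    d=np.array(target)-(s['tcp_pos']+M@np.array(tool_pt)); t=M.T@d
    print('tool shift',t.round(4),'norm',np.linalg.norm(t).round(4)); return t
def st():
    s=r.get_state(); print({k:np.round(s[k],5 if k=='tcp_pos' else 3).tolist() for k in ('time_s','joints','tcp_pos','eef_rot','contact_force','moment','gripper_width')}); return s
E
python3 - <<'E'
from h import *
st(); snap('wrist','w0'); c=load('w0'); print(ray(c,(320,240)))
print(proj(c,[[.4686,.0445,.053],[.5945,.0717,.053],[.6355,-.113,.053],[.5087,-.141,.053],[.552,-.0346,.055]]))
E
```

```text
{'time_s': 1.933, 'joints': [16.589, 9.215, -14.764, -0.011, -66.064, -59.557], 'tcp_pos': [0.55288, -0.03539, 0.40425], 'eef_rot': [179.969, -0.033, -132.972], 'contact_force': [-0.157, -0.038, -0.104], 'moment': [0.014, 0.043, -0.041], 'gripper_width': 0.0}
(array([ 0.50320146, -0.09102404,  0.38318027]), array([ 0.17295197,  0.2316544 , -0.95789113]))
[[438.05103927 215.14164397]
 [353.1458117  320.05632911]
 [184.82241054 213.62793866]
 [262.20185217  87.3612919 ]
 [311.33191096 214.51052875]]
```

View pics/w0.png

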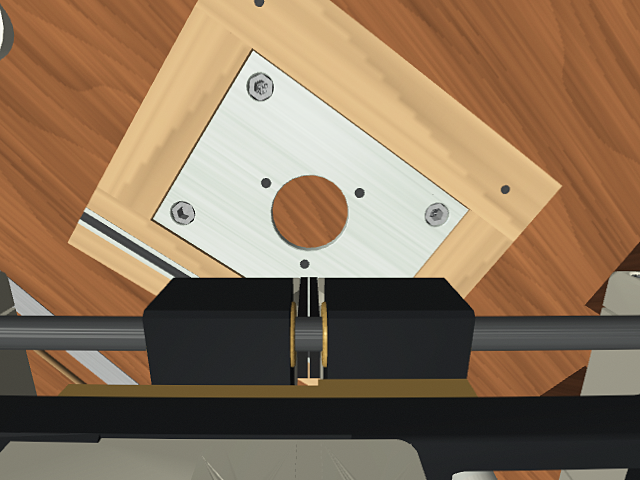

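The wrist view shows screw d at (260,87), c at (182,213), a at (437,214) and the opening centre at (310,212). Each is within 2–3 px of the prediction from the fixed cameras.

```bash
python3 - <<'E'
from h import *
c=load('w0')
g=cv2.cvtColor(c['im'],cv2.COLOR_RGB2GRAY)
W={}
for n,px in dict(d=(260.5,86.5),c=(182,213),a=(436.5,214),mid=(310,212)).items():
    W[n]=at(c,px,.053 if n!='mid' else .055); print(n,W[n].round(4))
P=dict(a=(-65,95),b=(65,95),c=(65,-95),d=(-65,-95))
A=np.array([P[k] for k in 'acd'])/1e3; B=np.array([W[k][:2] for k in 'acd'])
a0=A-A.mean(0); b0=B-B.mean(0)
th=np.arctan2((a0[:,0]*b0[:,1]-a0[:,1]*b0[:,0]).sum(),(a0*b0).sum()); Q=np.array([[np.cos(th),-np.sin(th)],[np.sin(th),np.cos(th)]])
t=B.mean(0)-Q@A.mean(0); print('yaw',np.degrees(th),'mid',t)
for k in 'abcd': print(k,(Q@np.array(P[k])/1e3+t).round(4))
print((B-(A@Q.T+t))*1e3)
E
```

```text
d [ 0.5093 -0.1424  0.053 ]
c [ 0.6369 -0.1151  0.053 ]
a [0.469  0.0427 0.053 ]
mid [ 0.5513 -0.0371  0.055 ]
yaw 12.302742466492749 mid [ 0.55281571 -0.03607242]
a [0.4691 0.0429]
b [0.5961 0.0706]
c [ 0.6366 -0.115 ]
d [ 0.5096 -0.1427]
[[-0.08089477 -0.2020621 ]
 [ 0.37560796 -0.10072152]
 [-0.29471319  0.30278363]]
```

```bash
cat >> h.py <<'E'
def chain(steps,pos=None,rpy=None):
    """steps: ('rot',rotvec deg) or ('to',target,tool_pt). prints shifts in tool axes"""
    s=r.get_state(); p=np.array(s['tcp_pos'] if pos is None else pos); M=R.from_euler('xyz',s['eef_rot'] if rpy is None else rpy,degrees=True).as_matrix()
    for q in steps:
        if q[0]=='rot': M=M@R.from_rotvec(q[1],degrees=True).as_matrix(); print('rot',q[1])
        else:
            t=M.T@(np.array(q[1])-p-M@np.array(q[2])); p=p+M@t; n=int(np.ceil(np.linalg.norm(t)/.0405)); print('shift',t.round(4),'| /',n,(t/max(n,1)).round(4),'tcp',p.round(4))
E
python3 - <<'E'
from h import *
E1=(.0095,0,.178);E2=(-.0095,0,.178); S=dict(a=(.469,.0433),b=(.596,.071),c=(.6363,-.1145),d=(.5093,-.1422))
T=lambda k,z:S[k]+(z,)
chain([('rot',[0,-4,0]),('to',T('d',.085),E1),('to',T('d',.057),E1)])
print('then b from d')
p=None
chain([('rot',[0,-4,0]),('to',T('d',.075),E1),('rot',[0,8,0]),('to',T('b',.075),E2),('to',T('b',.057),E2)])
E
```

```text
rot [0, -4, 0]
shift [ 0.1198 -0.0418  0.1331] | / 5 [ 0.024  -0.0084  0.0266] tcp [ 0.5074 -0.1443  0.2632]
shift [ 0.0019 -0.      0.0279] | / 1 [ 0.0019 -0.      0.0279] tcp [ 0.5074 -0.1443  0.2352]
then b from d
rot [0, -4, 0]
shift [ 0.1205 -0.0418  0.1431] | / 5 [ 0.0241 -0.0084  0.0286] tcp [ 0.5074 -0.1443  0.2532]
rot [0, 8, 0]
shift [-0.2198  0.0834 -0.0154] | / 6 [-0.0366  0.0139 -0.0026] tcp [0.5981 0.0731 0.2532]
shift [-0.0013 -0.      0.018 ] | / 1 [-0.0013 -0.      0.018 ] tcp [0.5981 0.0731 0.2352]
```

Emit:
carry_out([
  [[0,0,0],[0,-4,0],255],
  [[0.024,-0.0084,0.0266],[0,0,0],255],
  [[0.024,-0.0084,0.0266],[0,0,0],255],
  [[0.024,-0.0084,0.0266],[0,0,0],255],
  [[0.024,-0.0084,0.0266],[0,0,0],255],
  [[0.024,-0.0084,0.0266],[0,0,0],255],
  [[0.001,0,0.014],[0,0,0],255],
  [[0.001,0,0.0139],[0,0,0],255],
  [[0,0,0],[0,0,0],255],
  [[0,0,0],[0,0,0],255],
  [[0,0,0.001],[0,0,0],255],
  [[0,0,0],[0,0,0],255],
])

```text
time_s: 2.98
tcp_pos: [0.5081, -0.1445, 0.2354]
eef_rot: [-180.0, 4.1, -133.3]
contact_force: [-0.6, 0.4, -0.5]
gripper_width: 0.0005
```

```bash
python3 - <<'E'
from h import *
s=st(); goto((.5093,-.1422,.055),(.0095,0,.178))
E
```

```text
{'time_s': 2.983, 'joints': [4.261, 16.495, -29.098, -4.085, -41.459, -44.594], 'tcp_pos': [0.50812, -0.14453, 0.23545], 'eef_rot': [-179.961, 4.052, -133.324], 'contact_force': [-0.567, 0.435, -0.455], 'moment': [-0.118, 0.161, 0.015], 'gripper_width': 0.0}
tool shift [0.0008 0.0009 0.0022] norm 0.0025
```

Emit:
carry_out([
  [[0.0005,0.0005,0.0005],[0,0,0],255],
  [[0,0,0.0005],[0,0,0],255],
  [[0,0,0],[0,0,0],255],
  [[0,0,0],[0,0,0],255],
])

```text
time_s: 3.32
tcp_pos: [0.5072, -0.1446, 0.2339]
eef_rot: [-180.0, 4.0, -133.3]
contact_force: [-0.9, -0.3, -1.0]
gripper_width: 0.0007
```

Emit:
carry_out([
  [[0,0,0.0005],[0,0,0],255],
  [[0,0,0],[0,0,0],255],
  [[0,0,0],[0,0,0],255],
])

```text
time_s: 3.57
tcp_pos: [0.5072, -0.1447, 0.2331]
eef_rot: [180.0, 4.0, -133.3]
contact_force: [0.1, -0.0, -0.1]
gripper_width: 0.0003
```

Emit:
carry_out([
  [[0,0,0.0005],[0,0,0],255],
  [[0,0,0],[0,0,0],255],
  [[0,0,0],[0,0,0],255],
])

```text
time_s: 3.82
tcp_pos: [0.5072, -0.1447, 0.2327]
eef_rot: [-180.0, 4.0, -133.3]
contact_force: [-0.4, 0.6, 1.6]
gripper_width: 0.0005
```

Emit:
carry_out([
  [[0,0,0.0005],[0,0,0],255],
  [[0,0,0],[0,0,0],255],
  [[0,0,0],[0,0,0],255],
])

```text
time_s: 4.07
tcp_pos: [0.5073, -0.1447, 0.2323]
eef_rot: [-180.0, 4.0, -133.3]
contact_force: [-1.4, 0.4, 4.9]
gripper_width: 0.0004
```

Emit:
carry_out([
  [[0,0,0.0005],[0,0,0],255],
  [[0,0,0],[0,0,0],255],
  [[0,0,0],[0,0,0],255],
])

```text
time_s: 4.32
tcp_pos: [0.5074, -0.1447, 0.2321]
eef_rot: [-180.0, 4.0, -133.3]
contact_force: [-2.1, -0.7, 7.6]
gripper_width: 0.0005
```

```bash
python3 - <<'E'
from h import *
st()
E
```

```text
{'time_s': 4.317, 'joints': [4.25, 16.725, -29.35, -4.094, -41.017, -44.499], 'tcp_pos': [0.50738, -0.14474, 0.2321], 'eef_rot': [-179.97, 4.011, -133.27], 'contact_force': [-2.108, -0.738, 7.641], 'moment': [-0.094, 0.792, -0.001], 'gripper_width': 0.0}
```

Emit:
carry_out([
  [[0,0,0.0005],[0,0,0],255],
  [[0,0,0],[0,0,0],255],
  [[0,0,0],[0,0,0],255],
])

```text
time_s: 4.57
tcp_pos: [0.5074, -0.1448, 0.2319]
eef_rot: [-180.0, 4.0, -133.3]
contact_force: [-2.0, 0.1, 10.0]
gripper_width: 0.0004
```

```bash
python3 - <<'E'
from h import *
st()
E1=(.0095,0,.178);E2=(-.0095,0,.178); S=dict(a=(.469,.0433),b=(.596,.071),c=(.6363,-.1145),d=(.5093,-.1422))
T=lambda k,z:S[k]+(z,)
chain([('to',T('d',.070),E1),('rot',[0,8,0]),('to',T('b',.07),E2),('to',T('b',.0555),E2)])
E
```

```text
{'time_s': 4.567, 'joints': [4.251, 16.74, -29.363, -4.087, -40.973, -44.496], 'tcp_pos': [0.50744, -0.14475, 0.23191], 'eef_rot': [-179.954, 4.018, -133.261], 'contact_force': [-1.982, 0.116, 9.978], 'moment': [-0.022, 1.142, 0.049], 'gripper_width': 0.0}
shift [-0.0013  0.0005 -0.0163] | / 1 [-0.0013  0.0005 -0.0163] tcp [ 0.5071 -0.1443  0.2482]
rot [0, 8, 0]
shift [-0.22    0.083  -0.0154] | / 6 [-0.0367  0.0138 -0.0026] tcp [0.5979 0.0732 0.2482]
shift [-0.001   0.      0.0145] | / 1 [-0.001   0.      0.0145] tcp [0.5979 0.0732 0.2337]
```

Corner d is firm: the force climbs steadily with no plateau. Next is b.

Emit:
carry_out([
  [[-0.0013,0.0005,-0.0163],[0,0,0],255],
  [[0,0,-0.002],[0,4,0],255],
  [[0,0,0],[0,4,0],255],
  [[-0.0367,0.0138,-0.0026],[0,0,0],255],
  [[-0.0367,0.0138,-0.0026],[0,0,0],255],
  [[-0.0367,0.0138,-0.0026],[0,0,0],255],
  [[-0.0367,0.0138,-0.0026],[0,0,0],255],
  [[-0.0367,0.0138,-0.0026],[0,0,0],255],
  [[-0.0367,0.0138,-0.0026],[0,0,0],255],
  [[0,0,0],[0,0,0],255],
  [[-0.001,0,0.0145],[0,0,0],255],
  [[0,0,0],[0,0,0],255],
])

```text
time_s: 5.57
tcp_pos: [0.5975, 0.074, 0.2328]
eef_rot: [179.9, -4.1, -133.2]
contact_force: [-0.4, -0.8, 1.1]
gripper_width: 0.0006
```

```bash
python3 - <<'E'
from h import *
st(); goto((.596,.071,.055),(-.0095,0,.178))
E
```

```text
{'time_s': 5.567, 'joints': [26.106, 23.913, -19.879, 1.783, -50.104, -70.534], 'tcp_pos': [0.5975, 0.07399, 0.23281], 'eef_rot': [179.911, -4.115, -133.234], 'contact_force': [-0.445, -0.814, 1.139], 'moment': [0.27, -0.071, -0.009], 'gripper_width': 0.001}
tool shift [-0.0001 -0.0012 -0.0004] norm 0.0013
```

Emit:
carry_out([
  [[0,0,0.0005],[0,0,0],255],
  [[0,0,0],[0,0,0],255],
  [[0,0,0],[0,0,0],255],
])

```text
time_s: 5.82
tcp_pos: [0.5979, 0.0727, 0.235]
eef_rot: [-180.0, -4.0, -133.3]
contact_force: [0.2, 0.1, -0.3]
gripper_width: 0.0004
```

Emit:
carry_out([
  [[0,0,0.0005],[0,0,0],255],
  [[0,0,0],[0,0,0],255],
  [[0,0,0],[0,0,0],255],
])

```text
time_s: 6.07
tcp_pos: [0.598, 0.0729, 0.2345]
eef_rot: [-180.0, -4.0, -133.3]
contact_force: [0.0, 0.9, 1.0]
gripper_width: 0.0007
```

Emit:
carry_out([
  [[0,0,0.0005],[0,0,0],255],
  [[0,0,0],[0,0,0],255],
  [[0,0,0],[0,0,0],255],
])

```text
time_s: 6.32
tcp_pos: [0.5979, 0.073, 0.2337]
eef_rot: [180.0, -4.0, -133.3]
contact_force: [-0.4, -0.5, -0.1]
gripper_width: 0.0004
```

```bash
python3 - <<'E'
from h import *
st()
E1=(.0095,0,.178);E2=(-.0095,0,.178); S=dict(a=(.469,.0433),b=(.596,.071),c=(.6363,-.1145),d=(.5093,-.1422))
T=lambda k,z:S[k]+(z,)
chain([('to',T('b',.070),E2),('rot',[0,-4,0]),('rot',[0,0,69]),('rot',[0,-4,0]),('to',T('a',.07),E1),('to',T('a',.0565),E1)])
E
```

```text
{'time_s': 6.317, 'joints': [26.018, 23.835, -19.889, 1.842, -50.034, -70.539], 'tcp_pos': [0.59791, 0.07305, 0.23366], 'eef_rot': [179.999, -4.0, -133.292], 'contact_force': [-0.369, -0.544, -0.136], 'moment': [0.171, -0.134, -0.017], 'gripper_width': 0.0}
shift [ 0.0009 -0.     -0.0145] | / 1 [ 0.0009 -0.     -0.0145] tcp [0.598  0.0731 0.2482]
rot [0, -4, 0]
rot [0, 0, 69]
rot [0, -4, 0]
shift [ 0.1107 -0.0765 -0.0077] | / 4 [ 0.0277 -0.0191 -0.0019] tcp [0.4663 0.0444 0.2482]
shift [ 0.0009 -0.      0.0135] | / 1 [ 0.0009 -0.      0.0135] tcp [0.4663 0.0444 0.2347]
```

Emit:
carry_out([
  [[0,0,0.0005],[0,0,0],255],
  [[0,0,0.0005],[0,0,0],255],
  [[0,0,0],[0,0,0],255],
  [[0,0,0],[0,0,0],255],
])

```text
time_s: 6.65
tcp_pos: [0.598, 0.0731, 0.2327]
eef_rot: [-180.0, -4.0, -133.3]
contact_force: [0.4, 0.6, 1.1]
gripper_width: 0.0005
```

Emit:
carry_out([
  [[0,0,0.0005],[0,0,0],255],
  [[0,0,0],[0,0,0],255],
  [[0,0,0],[0,0,0],255],
])

```text
time_s: 6.9
tcp_pos: [0.598, 0.0731, 0.2324]
eef_rot: [-180.0, -4.0, -133.3]
contact_force: [-0.4, 0.1, 4.9]
gripper_width: 0.0004
```

Emit:
carry_out([
  [[0,0,0.0005],[0,0,0],255],
  [[0,0,0],[0,0,0],255],
  [[0,0,0],[0,0,0],255],
])

```text
time_s: 7.15
tcp_pos: [0.598, 0.0731, 0.2322]
eef_rot: [-180.0, -4.0, -133.3]
contact_force: [-1.8, -0.2, 7.3]
gripper_width: 0.0001
```

Emit:
carry_out([
  [[0,0,0.0005],[0,0,0],255],
  [[0,0,0],[0,0,0],255],
  [[0,0,0],[0,0,0],255],
])

```text
time_s: 7.4
tcp_pos: [0.598, 0.0731, 0.232]
eef_rot: [-180.0, -4.0, -133.3]
contact_force: [-1.8, 0.2, 8.8]
gripper_width: 0.0
```

```bash
python3 - <<'E'
from h import *
st()
E
```

```text
{'time_s': 7.4, 'joints': [26.02, 23.941, -19.996, 1.879, -49.77, -70.546], 'tcp_pos': [0.59803, 0.07305, 0.23203], 'eef_rot': [-179.963, -3.96, -133.267], 'contact_force': [-1.764, 0.217, 8.833], 'moment': [0.154, 0.824, -0.046], 'gripper_width': 0.0}
```

Corner b is firm too, with the same curve as d. Next is a.

Emit:
carry_out([
  [[0.0009,0,-0.0146],[0,0,0],255],
  [[0,0,0],[0,-4,0],255],
  [[0,0,0],[0,0,6.9],255],
  [[0,0,0],[0,0,6.9],255],
  [[0,0,0],[0,0,6.9],255],
  [[0,0,0],[0,0,6.9],255],
  [[0,0,0],[0,0,6.9],255],
  [[0,0,0],[0,0,6.9],255],
  [[0,0,0],[0,0,6.9],255],
  [[0,0,0],[0,0,6.9],255],
  [[0,0,0],[0,0,6.9],255],
  [[0,0,0],[0,0,6.9],255],
])

```text
time_s: 8.4
tcp_pos: [0.5977, 0.073, 0.2453]
eef_rot: [-180.0, -0.0, 157.4]
contact_force: [-0.8, 0.5, -0.3]
gripper_width: 0.0004
```

Emit:
carry_out([
  [[0,0,0],[0,-4,0],255],
  [[0.0277,-0.0191,-0.0019],[0,0,0],255],
  [[0.0277,-0.0191,-0.0019],[0,0,0],255],
  [[0.0277,-0.0191,-0.0019],[0,0,0],255],
  [[0.0277,-0.0191,-0.0019],[0,0,0],255],
  [[0,0,0.008],[0,0,0],255],
  [[0,0,0],[0,0,0],255],
  [[0,0,0],[0,0,0],255],
  [[0,0,0],[0,0,0],255],
])

```text
time_s: 9.15
tcp_pos: [0.4676, 0.0447, 0.2379]
eef_rot: [180.0, 4.0, 157.7]
contact_force: [-0.1, 0.4, 0.1]
gripper_width: 0.0002
```

```bash
python3 - <<'E'
from h import *
st(); goto((.469,.0433,.055),(.0095,0,.178))
E
```

```text
{'time_s': 9.15, 'joints': [30.95, 10.88, -40.773, 5.466, -36.038, -147.586], 'tcp_pos': [0.46757, 0.0447, 0.23789], 'eef_rot': [179.976, 4.03, 157.72], 'contact_force': [-0.116, 0.442, 0.141], 'moment': [0.063, 0.153, -0.062], 'gripper_width': 0.0}
tool shift [ 0.0015 -0.0008  0.0046] norm 0.0049
```

Emit:
carry_out([
  [[0.0015,-0.0008,0.002],[0,0,0],255],
  [[0,0,0.002],[0,0,0],255],
  [[0,0,0.0005],[0,0,0],255],
  [[0,0,0],[0,0,0],255],
  [[0,0,0],[0,0,0],255],
])

```text
time_s: 9.57
tcp_pos: [0.4656, 0.0441, 0.2331]
eef_rot: [180.0, 4.0, 157.7]
contact_force: [0.0, 0.7, 1.3]
gripper_width: 0.0006
```

Emit:
carry_out([
  [[0,0,0.0005],[0,0,0],255],
  [[0,0,0],[0,0,0],255],
  [[0,0,0],[0,0,0],255],
])

```text
time_s: 9.82
tcp_pos: [0.4655, 0.0441, 0.2328]
eef_rot: [180.0, 4.0, 157.7]
contact_force: [-1.1, 0.5, 4.4]
gripper_width: 0.0002
```

Emit:
carry_out([
  [[0,0,0.0005],[0,0,0],255],
  [[0,0,0],[0,0,0],255],
  [[0,0,0],[0,0,0],255],
])

```text
time_s: 10.07
tcp_pos: [0.4655, 0.0441, 0.2325]
eef_rot: [180.0, 4.0, 157.7]
contact_force: [-1.9, 0.7, 9.1]
gripper_width: 0.0005
```

Emit:
carry_out([
  [[0,0,0.0005],[0,0,0],255],
  [[0,0,0],[0,0,0],255],
  [[0,0,0],[0,0,0],255],
])

```text
time_s: 10.32
tcp_pos: [0.4655, 0.0441, 0.2323]
eef_rot: [180.0, 4.0, 157.7]
contact_force: [-3.3, 0.9, 12.3]
gripper_width: 0.0007
```

```bash
python3 - <<'E'
from h import *
st()
E1=(.0095,0,.178);E2=(-.0095,0,.178); S=dict(a=(.469,.0433),b=(.596,.071),c=(.6363,-.1145),d=(.5093,-.1422))
T=lambda k,z:S[k]+(z,)
chain([('to',T('a',.070),E1),('rot',[0,8,0]),('to',T('c',.07),E2),('to',T('c',.0565),E2)])
E
```

```text
{'time_s': 10.317, 'joints': [31.019, 11.216, -41.437, 5.612, -35.029, -147.82], 'tcp_pos': [0.46554, 0.0441, 0.2323], 'eef_rot': [179.964, 4.042, 157.729], 'contact_force': [-3.326, 0.883, 12.347], 'moment': [0.552, 1.396, -0.004], 'gripper_width': 0.001}
shift [-0.0016  0.0005 -0.0159] | / 1 [-0.0016  0.0005 -0.0159] tcp [0.4661 0.0444 0.2482]
rot [0, 8, 0]
shift [-0.22   -0.0826 -0.0153] | / 6 [-0.0367 -0.0138 -0.0025] tcp [ 0.6389 -0.1157  0.2482]
shift [-0.0009 -0.      0.0135] | / 1 [-0.0009 -0.      0.0135] tcp [ 0.6389 -0.1157  0.2347]
```

Corner a is firm as well, so c should be the loose one.

Emit:
carry_out([
  [[-0.0016,0.0005,-0.0159],[0,0,0],255],
  [[0,0,-0.001],[0,4,0],255],
  [[0,0,0],[0,4,0],255],
  [[-0.0367,-0.0138,-0.0025],[0,0,0],255],
  [[-0.0367,-0.0138,-0.0025],[0,0,0],255],
  [[-0.0367,-0.0138,-0.0025],[0,0,0],255],
  [[-0.0367,-0.0138,-0.0025],[0,0,0],255],
  [[-0.0367,-0.0138,-0.0025],[0,0,0],255],
  [[-0.0367,-0.0138,-0.0025],[0,0,0],255],
  [[-0.0009,0,0.01],[0,0,0],255],
  [[0,0,0],[0,0,0],255],
  [[0,0,0],[0,0,0],255],
])

```text
time_s: 11.32
tcp_pos: [0.6382, -0.1166, 0.2365]
eef_rot: [-179.9, -4.2, 157.6]
contact_force: [0.3, -0.2, 0.1]
gripper_width: 0.0004
```

Emit:
carry_out([
  [[0,0,0.001],[0,0,0],255],
  [[0,0,0.001],[0,0,0],255],
  [[0,0,0],[0,0,0],255],
  [[0,0,0],[0,0,0],255],
])

```text
time_s: 11.65
tcp_pos: [0.6386, -0.1154, 0.2368]
eef_rot: [180.0, -4.0, 157.8]
contact_force: [0.6, 0.1, -0.2]
gripper_width: 0.0005
```

```bash
python3 - <<'E'
from h import *
st(); goto((.6363,-.1145,.055),(-.0095,0,.178))
E
```

```text
{'time_s': 11.65, 'joints': [6.32, 27.474, -11.284, -2.34, -54.737, -117.133], 'tcp_pos': [0.63864, -0.11538, 0.23675], 'eef_rot': [179.979, -3.962, 157.778], 'contact_force': [0.603, 0.053, -0.203], 'moment': [-0.142, -0.229, 0.009], 'gripper_width': 0.001}
tool shift [-0.0006 -0.0001  0.0035] norm 0.0035
```

Emit:
carry_out([
  [[-0.0006,0,0.0015],[0,0,0],255],
  [[0,0,0.0015],[0,0,0],255],
  [[0,0,0.001],[0,0,0],255],
  [[0,0,0],[0,0,0],255],
  [[0,0,0],[0,0,0],255],
])

```text
time_s: 12.07
tcp_pos: [0.6391, -0.1162, 0.232]
eef_rot: [-180.0, -4.0, 157.7]
contact_force: [0.3, -0.2, 1.0]
gripper_width: 0.0003
```

Emit:
carry_out([
  [[0,0,0.0005],[0,0,0],255],
  [[0,0,0.0005],[0,0,0],255],
  [[0,0,0],[0,0,0],255],
  [[0,0,0],[0,0,0],255],
])

```text
time_s: 12.4
tcp_pos: [0.6391, -0.1162, 0.2311]
eef_rot: [180.0, -4.0, 157.7]
contact_force: [-0.1, -0.3, 0.5]
gripper_width: 0.0004
```

Emit:
carry_out([
  [[0,0,0.0005],[0,0,0],255],
  [[0,0,0.0005],[0,0,0],255],
  [[0,0,0],[0,0,0],255],
  [[0,0,0],[0,0,0],255],
])

```text
time_s: 12.73
tcp_pos: [0.6392, -0.1162, 0.2307]
eef_rot: [180.0, -4.0, 157.7]
contact_force: [-0.2, -0.7, 4.1]
gripper_width: 0.0004
```

Emit:
carry_out([
  [[0,0,0.0005],[0,0,0],255],
  [[0,0,0],[0,0,0],255],
  [[0,0,0],[0,0,0],255],
])

```text
time_s: 12.98
tcp_pos: [0.6392, -0.1162, 0.2306]
eef_rot: [180.0, -3.9, 157.7]
contact_force: [-0.6, 0.1, 7.2]
gripper_width: 0.0005
```

```bash
python3 - <<'E'
from h import *
for i in range(3): s=st()
E
```

```text
{'time_s': 12.983, 'joints': [6.245, 27.911, -11.505, -2.329, -54.067, -117.089], 'tcp_pos': [0.6392, -0.11622, 0.23057], 'eef_rot': [179.993, -3.94, 157.732], 'contact_force': [-0.575, 0.084, 7.215], 'moment': [0.055, 0.403, -0.026], 'gripper_width': 0.001}
{'time_s': 12.983, 'joints': [6.245, 27.911, -11.505, -2.329, -54.067, -117.089], 'tcp_pos': [0.6392, -0.11622, 0.23057], 'eef_rot': [179.993, -3.94, 157.732], 'contact_force': [-0.575, 0.084, 7.215], 'moment': [0.055, 0.403, -0.026], 'gripper_width': 0.001}
{'time_s': 12.983, 'joints': [6.245, 27.911, -11.505, -2.329, -54.067, -117.089], 'tcp_pos': [0.6392, -0.11622, 0.23057], 'eef_rot': [179.993, -3.94, 157.732], 'contact_force': [-0.575, 0.084, 7.215], 'moment': [0.055, 0.403, -0.026], 'gripper_width': 0.001}
```

Emit:
carry_out([
  [[0,0,0.0003],[0,0,0],255],
  [[0,0,0],[0,0,0],255],
  [[0,0,0],[0,0,0],255],
])

```text
time_s: 13.23
tcp_pos: [0.6392, -0.1162, 0.2305]
eef_rot: [180.0, -3.9, 157.7]
contact_force: [-1.7, 0.9, 8.8]
gripper_width: 0.0002
```

```bash
python3 - <<'E'
from h import *
s=st()
E1=(.0095,0,.178)
for n,p,e,x in [('d',[.50744,-.14475,.23191],[-179.954,4.018,-133.261],.0095),('b',[.59803,.07305,.23203],[-179.963,-3.96,-133.267],-.0095),('a',[.46554,.0441,.2323],[179.964,4.042,157.729],.0095),('c',s['tcp_pos'],s['eef_rot'],-.0095)]:
    print(n,(np.array(p)+R.from_euler('xyz',e,degrees=True).as_matrix()@[x,0,.178])*1e3)
E
```

```text
{'time_s': 13.233, 'joints': [6.248, 27.913, -11.519, -2.324, -54.045, -117.088], 'tcp_pos': [0.63916, -0.1162, 0.23047], 'eef_rot': [179.994, -3.933, 157.739], 'contact_force': [-1.747, 0.919, 8.799], 'moment': [0.061, 0.62, 0.031], 'gripper_width': 0.0}
d [ 509.59714866 -142.66629128   53.68190214]
b [596.18405363  70.9211588   53.79894065]
a [468.4237759   43.03983846  54.07315047]
c [ 636.64024877 -115.15367487   52.24187628]
```

Corner c dips. At about 8.8 N it sits 1.5 mm below b and d and 2.0 mm below a, so about 1.7 mm on average. Next I look closely at socket c for its hex angle.

Emit:
carry_out([
  [[0,0,-0.015],[0,0,0],255],
  [[-0.01,0,-0.016],[0,-4,0],255],
  [[-0.018,0,0],[0,0,0],255],
  [[0,0,0],[0,0,0],0],
  [[0,0,0],[0,0,0],0],
  [[0,0,0],[0,0,0],0],
])

```text
time_s: 13.73
tcp_pos: [0.6662, -0.1275, 0.2587]
eef_rot: [-180.0, -0.1, 157.7]
contact_force: [0.2, -0.5, 0.3]
gripper_width: 0.0151
```

```bash
python3 - <<'E'
from h import *
st(); im=snap('wrist','w1'); c=load('w1'); p=proj(c,[.6366,-.115,.053])[0]; print(p)
x,y=int(p[0]),int(p[1]); k=40
cr=im[max(0,y-k):y+k,max(0,x-k):x+k]; cv2.imwrite('pics/w1c.png',cv2.resize(cr,(560,560),interpolation=2)[:,:,::-1])
E
```

```text
{'time_s': 13.733, 'joints': [5.577, 27.43, -8.805, -0.038, -53.862, -117.871], 'tcp_pos': [0.66621, -0.12755, 0.25868], 'eef_rot': [-179.982, -0.1, 157.684], 'contact_force': [0.189, -0.544, 0.289], 'moment': [-0.051, -0.008, -0.013], 'gripper_width': 0.015}
[310.22134656 212.89769041]
```

View pics/w1c.png

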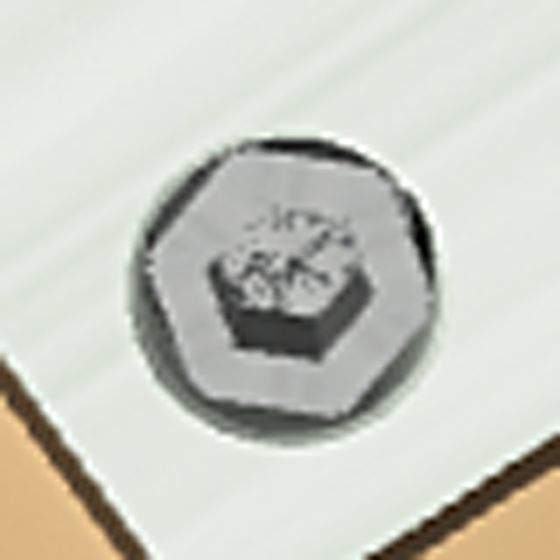

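The crop shows screw c with its hex outline. In crop pixels, the outer corners are near (248,148), (380,165), (432,290), (340,415), (205,400) and (150,265), and the socket corners near (212,270), (240,350), (322,360) and (373,285). I'll fit the angle and centre to these.

```bash
python3 - <<'E'
from h import *
from scipy.optimize import least_squares
c=load('w1'); o=np.array([270,172])
def fit(pts,rad,z):
    P=np.array(pts)/7+o-.4; W=np.array([at(c,p,z)[:2] for p in P]); m=W.mean(0)
    best=None
    def res(v):
        a=np.radians(v[2]+60*np.arange(6)); H=np.c_[v[0]+v[3]*np.cos(a),v[1]+v[3]*np.sin(a)]
        return (np.array([(H-w)[np.argmin(np.linalg.norm(H-w,axis=1))] for w in W]).ravel())*1e3
    for t0 in (0,15,30,45):
        f=least_squares(res,[*m,t0,rad],x_scale=[.001,.001,3,.001]); 
        if best is None or f.cost<best.cost: best=f
    print(best.x.round(4),best.x[2]%60,best.cost)
fit([(248,148),(380,165),(432,290),(340,415),(205,400),(150,265)],.01,.053)
fit([(212,270),(240,350),(322,360),(373,285)],.0062,.053)
# key handle/block estimates & moves to hover beside key for wrist view
s=st()
chain([('to',(.6,.1,.40),(0,0,0)),('to',(.482,.372,.40),(0,0,0))])
E
```

```text
[ 6.36300e-01 -1.14300e-01  6.02051e+01  1.04000e-02] 0.20510914851756468 1.0221178773160846
[ 0.6362 -0.1143  1.2807  0.0061] 1.2806749958386903 0.2390859937192419
{'time_s': 13.783, 'joints': [5.585, 27.424, -8.813, -0.032, -53.86, -117.872], 'tcp_pos': [0.66617, -0.12748, 0.25872], 'eef_rot': [-179.977, -0.098, 157.695], 'contact_force': [-0.092, 0.009, -0.068], 'moment': [-0.044, -0.04, 0.027], 'gripper_width': 0.019}
shift [ 0.1478  0.1853 -0.1411] | / 7 [ 0.0211  0.0265 -0.0202] tcp [0.6 0.1 0.4]
shift [0.2124 0.2069 0.0003] | / 8 [0.0266 0.0259 0.    ] tcp [0.482 0.372 0.4  ]
```

```bash
python3 - <<'E'
from h import *
# world step per row while yaw rises 7 deg per row; list tool xy of each row
y=157.7+49; d=np.array([.452-.6662,.342+.1275])/14
for i in range(14):
    a=np.radians(y); print([round(float(d@[np.cos(a),np.sin(a)]),4),round(float(d@[np.sin(a),-np.cos(a)]),4)],end=' '); y+=7
print(y)
E
```

```text
[-0.0014, 0.0368] [-0.0059, 0.0364] [-0.0103, 0.0354] [-0.0145, 0.0339] [-0.0185, 0.0319] [-0.0223, 0.0294] [-0.0257, 0.0264] [-0.0287, 0.0231] [-0.0313, 0.0194] [-0.0335, 0.0155] [-0.0351, 0.0113] [-0.0362, 0.0069] [-0.0368, 0.0025] [-0.0368, -0.002] 304.7
```

Emit:
carry_out([
  [[0,0,-0.0202],[0,0,-7],0],
  [[0,0,-0.0202],[0,0,-7],0],
  [[0,0,-0.0202],[0,0,-7],0],
  [[0,0,-0.0202],[0,0,-7],0],
  [[0,0,-0.0202],[0,0,-7],0],
  [[0,0,-0.0202],[0,0,-7],0],
  [[0,0,-0.0202],[0,0,-7],0],
])

```text
time_s: 14.37
tcp_pos: [0.6663, -0.1274, 0.4014]
eef_rot: [180.0, -0.1, -152.9]
contact_force: [0.3, -0.1, 0.2]
gripper_width: 0.0655
```

Emit:
carry_out([
  [[-0.0014,0.0368,0],[0,0,-7],0],
  [[-0.0059,0.0364,0],[0,0,-7],0],
  [[-0.0103,0.0354,0],[0,0,-7],0],
  [[-0.0145,0.0339,0],[0,0,-7],0],
  [[-0.0185,0.0319,0],[0,0,-7],0],
  [[-0.0223,0.0294,0],[0,0,-7],0],
  [[-0.0257,0.0264,0],[0,0,-7],0],
  [[-0.0287,0.0231,0],[0,0,-7],0],
  [[-0.0313,0.0194,0],[0,0,-7],0],
  [[-0.0335,0.0155,0],[0,0,-7],0],
  [[-0.0351,0.0113,0],[0,0,-7],0],
  [[-0.0362,0.0069,0],[0,0,-7],0],
])

```text
time_s: 15.37
tcp_pos: [0.4816, 0.2761, 0.4007]
eef_rot: [180.0, 0.0, -68.9]
contact_force: [0.6, 0.7, 1.4]
gripper_width: 0.0878
```

Emit:
carry_out([
  [[-0.0368,0.0025,0],[0,0,-7],0],
  [[-0.0368,-0.002,0],[0,0,-7],0],
  [[0,0,0],[0,0,-7],0],
  [[0,0,0],[0,0,-7],0],
  [[0,0,0],[0,0,-7],0],
  [[0,0,0],[0,0,-7],0],
  [[0,0,0],[0,0,-7],0],
  [[0,0,0],[0,0,-7],0],
  [[0,0,0],[0,0,-7],0],
  [[0,0,0],[0,0,-7],0],
  [[0,0,0],[0,0,-7],0],
  [[0,0,0],[0,0,-7],0],
])

```text
time_s: 16.37
tcp_pos: [0.452, 0.3416, 0.4004]
eef_rot: [180.0, 0.1, 15.1]
contact_force: [-0.6, -1.2, 0.1]
gripper_width: 0.0876
```

Emit:
carry_out([
  [[0,0,0],[0,0,-7],0],
  [[0,0,0],[0,0,-7],0],
  [[0,0,0],[0,0,-7],0],
  [[0,0,0],[0,0,-7],0],
  [[0,0,0],[0,0,0],0],
  [[0,0,0],[0,0,0],0],
])

```text
time_s: 16.87
tcp_pos: [0.4522, 0.3417, 0.4006]
eef_rot: [-180.0, 0.0, 42.5]
contact_force: [-0.3, 0.6, -0.6]
gripper_width: 0.0873
```

```bash
python3 - <<'E'
from h import *
st(); im=snap('wrist','w2'); c=load('w2'); p=proj(c,[[.482,.372,.129],[.482,.372,.045]]); print(p)
x,y=p[0].astype(int); k=60; x0=max(0,x-k); y0=max(0,y-k); print(x0,y0)
cv2.imwrite('pics/w2c.png',cv2.resize(im[y0:y0+120,x0:x0+120],(600,600),interpolation=2)[:,:,::-1])
E
```

```text
{'time_s': 16.867, 'joints': [56.856, 10.579, -13.564, -0.014, -65.898, 75.645], 'tcp_pos': [0.45216, 0.34172, 0.40058], 'eef_rot': [-179.998, 0.042, 42.495], 'contact_force': [-0.33, 0.603, -0.599], 'moment': [-0.177, 0.125, -0.054], 'gripper_width': 0.087}
[[302.56946477 177.92335715]
 [303.92666013 165.57168785]]
242 117
```

View pics/w2c.png

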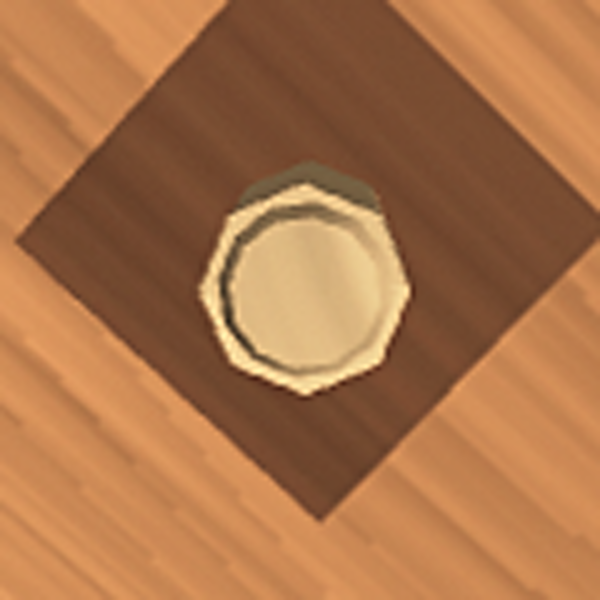

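The crop shows the octagonal handle top centred at about (305,289), with corners at (306,183), (381,212), (411,291), (382,365), (306,395), (232,360), (199,291) and (230,215). It stands upright in the small block.

```bash
python3 - <<'E'
from h import *
c=load('w2'); o=np.array([242,117])
P=np.array([(306,183),(381,212),(411,291),(382,365),(306,395),(232,360),(199,291),(230,215)])/5+o-.4
W=np.array([at(c,p,.129)[:2] for p in P]); m=W.mean(0); v=W-m
print(m,np.linalg.norm(v,axis=1)*1e3); a=np.degrees(np.arctan2(v[:,1],v[:,0])); z=np.exp(1j*np.radians(a*8)).mean(); print('corner ang mod45',np.degrees(np.angle(z))/8,a.round(1))
B=np.array([at(c,np.array(q)/5+o-.4,.045)[:2] for q in [(18,240),(320,520),(600,238)]]); print('blk',(B[0]+B[2])/2,np.degrees(np.arctan2(*(B[1]-B[0])[::-1])),np.linalg.norm(B[0]-B[1]))
chain([('to',(*m,.10+.159+.06),(0,0,0)),('to',(*m,.10+.159),(0,0,0))])
E
```

```text
[0.48374919 0.37340265] [13.94901085 14.2425074  14.00837704 14.35122976 14.16502669 13.71309475
 14.24481514 13.98635299]
corner ang mod45 -2.6010457602464707 [  42.2   -1.8  -48.2  -92.2 -137.7  175.8  133.1   87.9]
blk [0.48245973 0.37306143] -91.24527307293198 0.07372256363685158
shift [ 0.0447 -0.0021  0.0816] | / 3 [ 0.0149 -0.0007  0.0272] tcp [0.4837 0.3734 0.319 ]
shift [0.   0.   0.06] | / 2 [0.   0.   0.03] tcp [0.4837 0.3734 0.259 ]
```

Emit:
carry_out([
  [[0,0,0.025],[0,0,-5.6],0],
  [[0,0,0.025],[0,0,-5.6],0],
  [[0,0,0.016],[0,0,-5.6],0],
  [[0,0,0.015],[0,0,-5.6],0],
  [[0.021,0.0075,0],[0,0,0],0],
  [[0.0209,0.0075,0],[0,0,0],0],
  [[0,0,0],[0,0,0],0],
  [[0,0,0],[0,0,0],0],
], grip_force=30)

```text
time_s: 17.58
tcp_pos: [0.4841, 0.3741, 0.3191]
eef_rot: [-180.0, 0.1, 64.9]
contact_force: [-0.7, -0.3, -0.4]
gripper_width: 0.0877
```

```bash
python3 - <<'E'
from h import *
st(); goto((.4834,.3733,.259),(0,0,0))
E
```

```text
{'time_s': 17.583, 'joints': [55.963, 18.499, -14.17, -0.004, -57.391, 98.964], 'tcp_pos': [0.48409, 0.37405, 0.31912], 'eef_rot': [-179.987, 0.059, 64.925], 'contact_force': [-0.746, -0.304, -0.398], 'moment': [-0.21, 0.004, 0.005], 'gripper_width': 0.088}
tool shift [-0.0009 -0.0003  0.0601] norm 0.0601
```

Emit:
carry_out([
  [[-0.0009,-0.0003,0.02],[0,0,0],0],
  [[0,0,0.02],[0,0,0],0],
  [[0,0,0.02],[0,0,0],0],
  [[0,0,0],[0,0,0],0],
  [[0,0,0],[0,0,0],255],
  [[0,0,0],[0,0,0],255],
  [[0,0,0],[0,0,0],255],
  [[0,0,0],[0,0,0],255],
  [[0,0,0],[0,0,0],255],
  [[0,0,0],[0,0,0],255],
  [[0,0,0],[0,0,0],255],
  [[0,0,0],[0,0,0],255],
])

```text
time_s: 18.58
tcp_pos: [0.4831, 0.3729, 0.2601]
eef_rot: [180.0, -0.0, 65.1]
contact_force: [-0.3, -0.5, 0.0]
gripper_width: 0.0397
```

Emit:
carry_out([
  [[0,0,0],[0,0,0],255],
  [[0,0,-0.01],[0,0,0],255],
  [[0,0,-0.02],[0,0,0],255],
  [[0,0,-0.025],[0,0,0],255],
  [[0,0,-0.025],[0,0,0],255],
  [[0,0,0],[0,0,0],255],
  [[0,0,0],[0,0,0],255],
])

```text
time_s: 19.17
tcp_pos: [0.4833, 0.3732, 0.3422]
eef_rot: [180.0, -0.2, 65.1]
contact_force: [-0.8, -0.3, -1.6]
gripper_width: 0.0261
```

```bash
python3 - <<'E'
from h import *
s=st(); im=snap('wrist','w3'); c=load('w3'); M=R.from_euler('xyz',s['eef_rot'],degrees=True).as_matrix()
pt=lambda z:s['tcp_pos']+M@[0,0,z]
p=proj(c,[pt(.252),pt(.188),pt(.159),pt(.130)]); print(p)
x,y=p[0].astype(int); k=50; x0=max(0,x-k); y0=max(0,y-k); print(x0,y0)
cv2.imwrite('pics/w3c.png',cv2.resize(im[y0:y0+100,x0:x0+100],(600,600),interpolation=2)[:,:,::-1])
E
```

```text
{'time_s': 19.167, 'joints': [55.987, 17.139, -12.83, 0.007, -59.818, 99.126], 'tcp_pos': [0.48325, 0.37318, 0.34218], 'eef_rot': [179.961, -0.208, 65.116], 'contact_force': [-0.796, -0.297, -1.592], 'moment': [-0.164, 0.114, -0.019], 'gripper_width': 0.026}
[[305.86108779 246.81166685]
 [305.06972316 287.33784577]
 [304.5034191  316.37364917]
 [303.68844329 358.21151684]]
255 196
```

View pics/w3c.png

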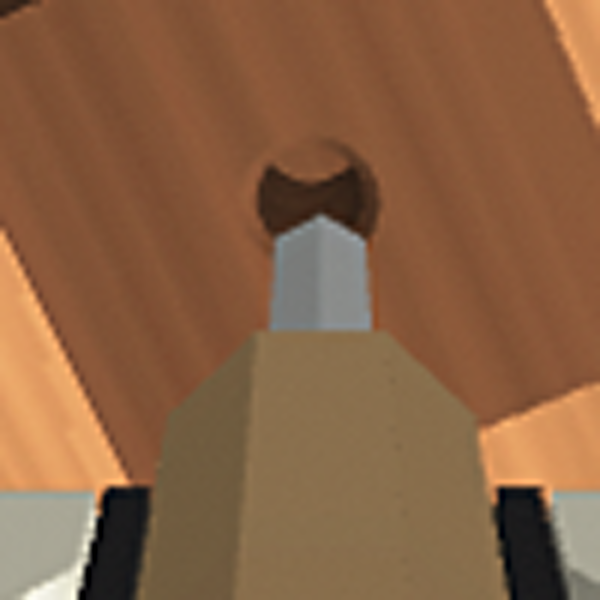

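The crop shows the key gripped squarely, 26 mm across flats. A shaft corner faces the camera (tool +x), so the hex corners lie at 65° world. The socket's corners lie at about 0.7° modulo 60, so a 4.4° clockwise turn aligns them. Carrying the key to screw c.

Emit:
carry_out([
  [[-0.0291,0.0265,0],[0,0,0],255],
  [[-0.0291,0.0265,0],[0,0,0],255],
  [[-0.0291,0.0265,0],[0,0,0],255],
  [[-0.0291,0.0265,0],[0,0,0],255],
  [[-0.0291,0.0265,0],[0,0,0],255],
  [[-0.0291,0.0265,0],[0,0,0],255],
  [[-0.0291,0.0265,0],[0,0,0],255],
  [[-0.0291,0.0265,0],[0,0,0],255],
  [[-0.0291,0.0265,0],[0,0,0],255],
  [[-0.0291,0.0265,0],[0,0,0],255],
  [[-0.0291,0.0265,0],[0,0,0],255],
  [[-0.0291,0.0265,0],[0,0,0],255],
])

```text
time_s: 20.22
tcp_pos: [0.6244, -0.0796, 0.3387]
eef_rot: [-179.9, 0.1, 65.1]
contact_force: [0.9, 0.6, -1.9]
gripper_width: 0.0256
```

Emit:
carry_out([
  [[-0.0291,0.0265,0],[0,0,0],255],
  [[0,0,0.01],[0,0,4.4],255],
  [[0,0,0.012],[0,0,0],255],
  [[0,0,0],[0,0,0],255],
  [[0,0,0],[0,0,0],255],
  [[0,0,0],[0,0,0],255],
])

```text
time_s: 20.72
tcp_pos: [0.6363, -0.1141, 0.3177]
eef_rot: [-180.0, 0.0, 60.9]
contact_force: [-0.2, 0.4, -1.5]
gripper_width: 0.0258
```

```bash
python3 - <<'E'
from h import *
s=st(); im=snap('wrist','w4'); c=load('w4'); M=R.from_euler('xyz',s['eef_rot'],degrees=True).as_matrix()
pt=lambda z,x=0:s['tcp_pos']+M@[x,0,z]
p=proj(c,[pt(.2525),pt(.2525,.00577),[.6363,-.1144,.053]]); print(p)
x,y=p[2].astype(int); k=40; x0=max(0,x-k); y0=max(0,y-k); print(x0,y0)
cv2.imwrite('pics/w4c.png',cv2.resize(im[y0:y0+80,x0:x0+80],(640,640),interpolation=2)[:,:,::-1])
E
```

```text
{'time_s': 20.717, 'joints': [7.091, 21.574, -9.691, 0.004, -58.782, 143.79], 'tcp_pos': [0.63629, -0.11414, 0.31772], 'eef_rot': [-179.964, 0.031, 60.883], 'contact_force': [-0.192, 0.419, -1.547], 'moment': [-0.107, -0.017, 0.03], 'gripper_width': 0.026}
[[305.80598371 246.70787001]
 [305.786925   238.19403005]
 [306.3634655  241.32242608]]
266 201
```

View pics/w4c.png

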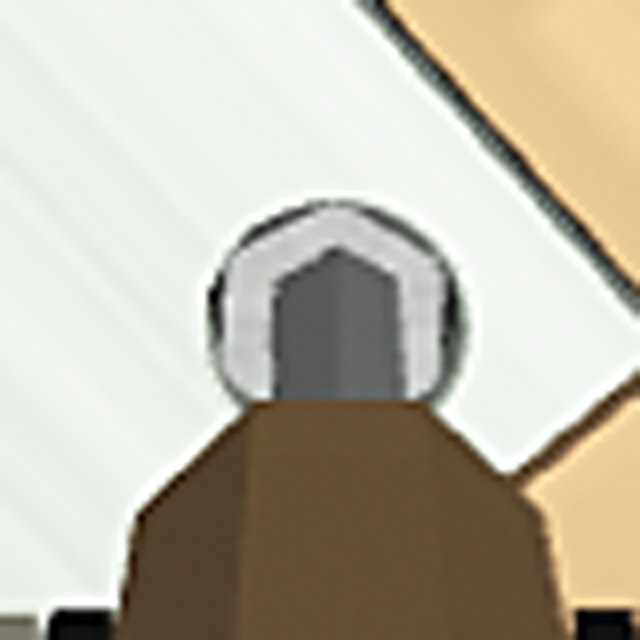

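The crop shows key and screw aligned in angle and in column: key at 340, screw at about 337. The rows need a consistency check.

```bash
python3 - <<'E'
from h import *
c=load('w4'); s=r.get_state(); M=R.from_euler('xyz',s['eef_rot'],degrees=True).as_matrix()
f=lambda x,y,z:(proj(c,s['tcp_pos']+M@[x,y,z])[0]-[266,201])*8+4
print(c['K'][0,0],'handle bottom front corners',f(.013,.00538,.1885),f(.013,-.00538,.1885),'obs (247,400),(430,400)')
for z in (.2525,.26): print('tip corner',z,f(.00577,0,z),'sides',f(.0029,.005,z),f(.0029,-.005,z),'obs (340,248),(275,285),(400,275)')
sc=lambda a,rad=.0105:(proj(c,[.6363+rad*np.cos(np.radians(a)),-.1144+rad*np.sin(np.radians(a)),.053])[0]-[266,201])*8+4
print('screw hex corners',[sc(0.7+60*k).round() for k in range(6)],'obs top corner (338,205) left~(228,260) right~(443,260)')
h=lambda a:(proj(c,[.6363+.011*np.cos(np.radians(a)),-.1144+.011*np.sin(np.radians(a)),.055])[0]-[266,201])*8+4
q=np.array([h(a) for a in range(0,360,10)]); print('hole bbox',q.min(0),q.max(0),'obs 212..466, top 198')
E
```

```text
373.96175289023853 handle bottom front corners [410.75729173 490.77582784] [229.2081289 490.7657568] obs (247,400),(430,400)
tip corner 0.2525 [326.33963897 300.39451337] sides [388.31980128 334.46770993] [264.48022728 334.46713842] obs (340,248),(275,285),(400,275)
tip corner 0.26 [326.85568018 274.64335962] sides [387.03947976 307.81243483] [266.78559614 307.81279761] obs (340,248),(275,285),(400,275)
screw hex corners [array([434., 268.]), array([327., 207.]), array([220., 267.]), array([221., 385.]), array([327., 443.]), array([433., 386.])] obs top corner (338,205) left~(228,260) right~(443,260)
hole bbox [196.61041253 207.61721566] [456.91532749 456.39186082] obs 212..466, top 198
```

```bash
python3 - <<'E'
from h import *
from scipy.optimize import least_squares
c=load('w4'); s=r.get_state(); M=R.from_euler('xyz',s['eef_rot'],degrees=True).as_matrix()
# key frame: x,y as tool, z down from grip
K=np.array([(.013,-.00538,.029),(.013,.00538,.029),(.00538,-.013,.029),(.00538,.013,.029),(.0054,0,.093),(.0027,-.0047,.093),(.0027,.0047,.093)])
O=np.array([(247,400),(430,400),(135,515),(543,512),(340,248),(275,285),(402,280)],float)
def mod(v):
    T=R.from_rotvec([v[3],v[4],0],degrees=True).apply(K)+[v[0]/1e3,v[1]/1e3,.1595+v[2]/1e3]
    return (proj(c,s['tcp_pos']+T@M.T)-[266,201])*8+4
for mask in ([1,1,1,1,1],[1,1,0,1,1],[1,1,1,0,0],[0,1,1,1,1]):
    m=np.array(mask,bool)
    def res(u): v=np.zeros(5); v[m]=u; return (mod(v)-O).ravel()
    f=least_squares(res,np.zeros(m.sum())); print(mask,f.x.round(2),'rms',np.sqrt((f.fun**2).mean()).round(1))
E
```

```text
[1, 1, 1, 1, 1] [ 2.82  1.15  9.44  0.1  -0.55] rms 3.8
[1, 1, 0, 1, 1] [ 6.41  1.17  0.1  -1.1 ] rms 6.4
[1, 1, 1, 0, 0] [ 1.56  1.06 11.91] rms 4.5
[0, 1, 1, 1, 1] [ 1.14 16.44  0.1  -0.  ] rms 5.2
```

The fit says the key sits about 10–12 mm low in the grip, because the lift began before the fingers had fully closed. The tip is therefore already just above the socket and within about 0.5 mm. I'll correct slightly and lower it.

Emit:
carry_out([
  [[-0.0004,-0.0003,0.001],[0,0,0],255],
  [[0,0,0.001],[0,0,0],255],
  [[0,0,0.001],[0,0,0],255],
  [[0,0,0.001],[0,0,0],255],
  [[0,0,0],[0,0,0],255],
])

```text
time_s: 21.18
tcp_pos: [0.6359, -0.1153, 0.3138]
eef_rot: [-180.0, 0.0, 60.7]
contact_force: [-1.1, -0.9, -0.1]
gripper_width: 0.0254
```

Emit:
carry_out([
  [[0,0,0.001],[0,0,0],255],
  [[0,0,0.001],[0,0,0],255],
  [[0,0,0.001],[0,0,0],255],
  [[0,0,0],[0,0,0],255],
])

```text
time_s: 21.52
tcp_pos: [0.6358, -0.1156, 0.3108]
eef_rot: [-180.0, 0.0, 60.7]
contact_force: [-1.5, -0.4, 0.3]
gripper_width: 0.0259
```

```bash
python3 - <<'E'
from h import *
st()
E
```

```text
{'time_s': 21.517, 'joints': [6.965, 21.9, -10.19, 0.012, -57.94, 143.738], 'tcp_pos': [0.63578, -0.11559, 0.3108], 'eef_rot': [-179.982, 0.026, 60.709], 'contact_force': [-1.471, -0.408, 0.258], 'moment': [-0.391, 0.514, -0.006], 'gripper_width': 0.026}
```

```bash
python3 - <<'E'
from h import *
s=st(); im=snap('wrist','w5'); x0,y0=266,201
cv2.imwrite('pics/w5c.png',cv2.resize(im[y0:y0+80,x0:x0+80],(640,640),interpolation=2)[:,:,::-1])
E
```

```text
{'time_s': 21.517, 'joints': [6.965, 21.9, -10.19, 0.012, -57.94, 143.738], 'tcp_pos': [0.63578, -0.11559, 0.3108], 'eef_rot': [-179.982, 0.026, 60.709], 'contact_force': [-1.471, -0.408, 0.258], 'moment': [-0.391, 0.514, -0.006], 'gripper_width': 0.026}
```

View pics/w5c.png

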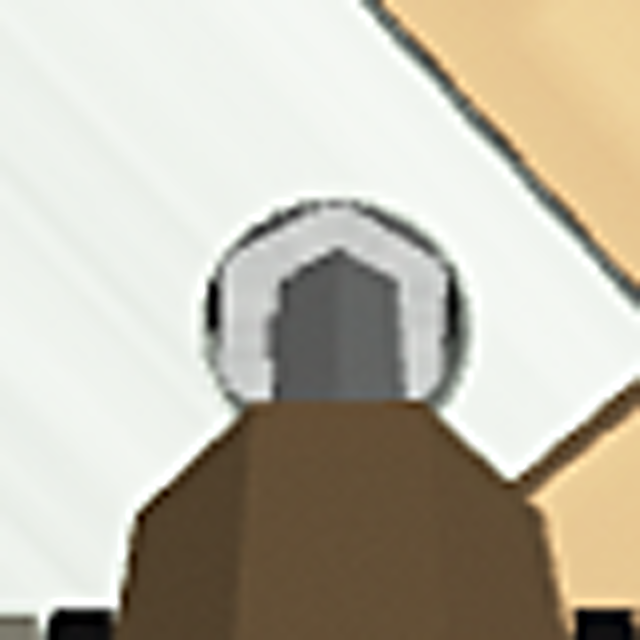

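The crop shows the tip at the socket mouth, about 0.45 mm off in +y and 0.8 mm in +x of the tool. The dark sliver at (270,330) and the lateral force agree with that. Correcting, then lowering.

Emit:
carry_out([
  [[-0.0004,-0.0002,0],[0,0,0],255],
  [[-0.0004,-0.0003,0],[0,0,0],255],
  [[0,0,0.0005],[0,0,0],255],
  [[0,0,0.0005],[0,0,0],255],
  [[0,0,0],[0,0,0],255],
])

```text
time_s: 21.98
tcp_pos: [0.6349, -0.1159, 0.3096]
eef_rot: [-180.0, 0.0, 60.7]
contact_force: [0.1, 0.5, -0.8]
gripper_width: 0.026
```

```bash
python3 - <<'E'
from h import *
st()
E
```

```text
{'time_s': 21.983, 'joints': [6.943, 21.896, -10.361, -0.011, -57.776, 143.769], 'tcp_pos': [0.63492, -0.11587, 0.30959], 'eef_rot': [-179.968, 0.012, 60.706], 'contact_force': [0.079, 0.513, -0.818], 'moment': [-0.375, 0.307, -0.028], 'gripper_width': 0.026}
```

Emit:
carry_out([
  [[0,0,0.001],[0,0,0],255],
  [[0,0,0.001],[0,0,0],255],
  [[0,0,0],[0,0,0],255],
  [[0,0,0],[0,0,0],255],
])

```text
time_s: 22.32
tcp_pos: [0.635, -0.1159, 0.3077]
eef_rot: [-180.0, 0.0, 60.7]
contact_force: [-1.0, -0.1, -0.6]
gripper_width: 0.0256
```

```bash
python3 - <<'E'
from h import *
st()
E
```

```text
{'time_s': 22.317, 'joints': [6.945, 22.001, -10.482, -0.006, -57.547, 143.77], 'tcp_pos': [0.63499, -0.11585, 0.30765], 'eef_rot': [-179.972, 0.014, 60.712], 'contact_force': [-0.956, -0.066, -0.6], 'moment': [-0.223, 0.524, 0.019], 'gripper_width': 0.026}
```

Emit:
carry_out([
  [[-0.0002,0,0.001],[0,0,0],255],
  [[0,0,0.001],[0,0,0],255],
  [[0,0,0.001],[0,0,0],255],
  [[0,0,0],[0,0,0],255],
  [[0,0,0],[0,0,0],255],
])

```text
time_s: 22.73
tcp_pos: [0.6349, -0.116, 0.3048]
eef_rot: [-180.0, 0.0, 60.7]
contact_force: [-1.5, 0.4, -1.0]
gripper_width: 0.0257
```

Emit:
carry_out([
  [[0,0,0.001],[0,0,0],255],
  [[0,0,0.001],[0,0,0],255],
  [[0,0,0],[0,0,0],255],
  [[0,0,0],[0,0,0],255],
])

```text
time_s: 23.07
tcp_pos: [0.635, -0.1161, 0.3028]
eef_rot: [-180.0, 0.0, 60.7]
contact_force: [-0.9, -1.0, -1.4]
gripper_width: 0.026
```

```bash
python3 - <<'E'
from h import *
st()
E
```

```text
{'time_s': 23.067, 'joints': [6.928, 22.252, -10.805, -0.002, -56.956, 143.786], 'tcp_pos': [0.63495, -0.11606, 0.30277], 'eef_rot': [-179.989, 0.007, 60.713], 'contact_force': [-0.91, -0.984, -1.399], 'moment': [-0.323, 0.583, 0.047], 'gripper_width': 0.026}
```

Emit:
carry_out([
  [[-0.0002,0,0.001],[0,0,0],255],
  [[0,0,0.001],[0,0,0],255],
  [[0,0,0],[0,0,0],255],
  [[0,0,0],[0,0,0],255],
])

```text
time_s: 23.4
tcp_pos: [0.6349, -0.1162, 0.3008]
eef_rot: [-180.0, 0.0, 60.7]
contact_force: [-1.1, 0.6, -1.4]
gripper_width: 0.0258
```

Emit:
carry_out([
  [[0,0,0.001],[0,0,0],255],
  [[0,0,0.001],[0,0,0],255],
  [[0,0,0],[0,0,0],255],
  [[0,0,0],[0,0,0],255],
])

```text
time_s: 23.73
tcp_pos: [0.635, -0.1162, 0.2991]
eef_rot: [180.0, -0.0, 60.7]
contact_force: [-0.6, 0.5, 0.7]
gripper_width: 0.0257
```

Emit:
carry_out([
  [[0,0,0.001],[0,0,0],255],
  [[0,0,0.001],[0,0,0],255],
  [[0,0,0],[0,0,0],255],
  [[0,0,0],[0,0,0],255],
])

```text
time_s: 24.07
tcp_pos: [0.635, -0.1162, 0.2985]
eef_rot: [179.9, -0.0, 60.7]
contact_force: [-3.5, 1.7, 9.8]
gripper_width: 0.0259
```

```bash
python3 - <<'E'
from h import *
st()
E
```

```text
{'time_s': 24.067, 'joints': [6.923, 22.457, -11.12, 0.036, -56.347, 143.8], 'tcp_pos': [0.63502, -0.11621, 0.29854], 'eef_rot': [179.921, -0.02, 60.743], 'contact_force': [-3.52, 1.658, 9.825], 'moment': [0.572, 1.946, -0.052], 'gripper_width': 0.026}
```

The key bottomed in the socket, at about 10 N, so it is fully seated. I back off 4 mm and turn clockwise about the key's own axis, which is offset 2.2 mm in the grip.

Emit:
carry_out([
  [[0,0,-0.002],[0,0,0],255],
  [[-0.0001,-0.0003,-0.002],[0,0,0],255],
  [[0,0,0],[0,0,0],255],
  [[5e-05,-0.00027,0],[0,0,7],255],
  [[5e-05,-0.00027,0],[0,0,7],255],
  [[5e-05,-0.00027,0],[0,0,7],255],
  [[5e-05,-0.00027,0],[0,0,7],255],
  [[0,0,0],[0,0,0],255],
])

```text
time_s: 24.73
tcp_pos: [0.6337, -0.1153, 0.3003]
eef_rot: [-180.0, 0.0, 32.4]
contact_force: [-1.5, -0.3, -1.1]
gripper_width: 0.026
```

```bash
python3 - <<'E'
from h import *
st()
E
```

```text
{'time_s': 24.733, 'joints': [7.009, 22.278, -11.12, -0.015, -56.658, 115.38], 'tcp_pos': [0.63369, -0.11529, 0.30032], 'eef_rot': [-179.965, 0.045, 32.381], 'contact_force': [-1.535, -0.283, -1.065], 'moment': [-0.136, 0.636, 0.021], 'gripper_width': 0.026}
```

Emit:
carry_out([
  [[5e-05,-0.00027,0],[0,0,7],255],
  [[5e-05,-0.00027,0],[0,0,7],255],
  [[5e-05,-0.00027,0],[0,0,7],255],
  [[5e-05,-0.00027,0],[0,0,7],255],
  [[5e-05,-0.00027,0],[0,0,7],255],
  [[5e-05,-0.00027,0],[0,0,7],255],
  [[5e-05,-0.00027,0],[0,0,7],255],
  [[5e-05,-0.00027,0],[0,0,7],255],
  [[5e-05,-0.00027,0],[0,0,7],255],
  [[5e-05,-0.00027,0],[0,0,7],255],
  [[5e-05,-0.00027,0],[0,0,7],255],
  [[0,0,0],[0,0,0],255],
])

```text
time_s: 25.73
tcp_pos: [0.6341, -0.1123, 0.3]
eef_rot: [180.0, 0.1, -44.4]
contact_force: [-2.0, 2.5, -2.5]
gripper_width: 0.0263
```

```bash
python3 - <<'E'
from h import *
s=st(); M=R.from_euler('xyz',s['eef_rot'],degrees=True).as_matrix(); print(s['tcp_pos']+M@[.0022,.0003,.2615])
E
```

```text
{'time_s': 25.733, 'joints': [7.27, 22.296, -11.116, -0.061, -56.682, 38.37], 'tcp_pos': [0.63409, -0.11228, 0.30003], 'eef_rot': [179.958, 0.098, -44.393], 'contact_force': [-2.034, 2.499, -2.538], 'moment': [0.862, 1.099, -0.015], 'gripper_width': 0.026}
[ 0.63499997 -0.1138586   0.03852365]
```

The lateral force is growing, which means the key's offset in the grip is nearer 2.9 mm. Correcting and continuing.

Emit:
carry_out([
  [[-0.0007,-0.0004,0],[0,0,0],255],
  [[6e-05,-0.00035,0],[0,0,7],255],
  [[6e-05,-0.00035,0],[0,0,7],255],
  [[6e-05,-0.00035,0],[0,0,7],255],
  [[6e-05,-0.00035,0],[0,0,7],255],
  [[6e-05,-0.00035,0],[0,0,7],255],
  [[6e-05,-0.00035,0],[0,0,7],255],
  [[6e-05,-0.00035,0],[0,0,7],255],
  [[6e-05,-0.00035,0],[0,0,7],255],
  [[0,0,0],[0,0,0],255],
])

```text
time_s: 26.57
tcp_pos: [0.6365, -0.1111, 0.3]
eef_rot: [179.9, 0.0, -100.3]
contact_force: [-2.0, 1.4, -4.2]
gripper_width: 0.0258
```

```bash
python3 - <<'E'
from h import *
s=st(); M=R.from_euler('xyz',s['eef_rot'],degrees=True).as_matrix(); print(s['tcp_pos']+M@[.0029,.0003,.2615])
E
```

```text
{'time_s': 26.567, 'joints': [7.353, 22.48, -10.828, -0.046, -56.796, -17.625], 'tcp_pos': [0.63648, -0.11112, 0.30003], 'eef_rot': [179.889, 0.005, -100.296], 'contact_force': [-2.035, 1.388, -4.168], 'moment': [0.907, 1.184, -0.018], 'gripper_width': 0.026}
[ 0.63517172 -0.11380521  0.03853187]
```

Emit:
carry_out([
  [[-0.0002,0.0005,0.001],[0,0,0],255],
  [[6e-05,-0.00035,0],[0,0,7],255],
  [[6e-05,-0.00035,0],[0,0,7],255],
  [[6e-05,-0.00035,0],[0,0,7],255],
  [[6e-05,-0.00035,0],[0,0,7],255],
  [[6e-05,-0.00035,0],[0,0,7],255],
  [[6e-05,-0.00035,0],[0,0,7],255],
  [[6e-05,-0.00035,0],[0,0,7],255],
  [[6e-05,-0.00035,0],[0,0,7],255],
  [[6e-05,-0.00035,0],[0,0,7],255],
  [[6e-05,-0.00035,0],[0,0,7],255],
  [[0,0,0],[0,0,0],255],
])

```text
time_s: 27.57
tcp_pos: [0.6385, -0.1134, 0.2995]
eef_rot: [180.0, -0.0, -170.2]
contact_force: [-1.2, 2.3, -4.7]
gripper_width: 0.0259
```

```bash
python3 - <<'E'
from h import *
s=st(); M=R.from_euler('xyz',s['eef_rot'],degrees=True).as_matrix(); print(s['tcp_pos']+M@[.0029,.0003,.2615])
E
```

```text
{'time_s': 27.567, 'joints': [7.127, 22.681, -10.589, -0.037, -56.739, -87.345], 'tcp_pos': [0.63848, -0.11335, 0.29951], 'eef_rot': [179.969, -0.008, -170.238], 'contact_force': [-1.207, 2.35, -4.693], 'moment': [1.352, 0.792, -0.044], 'gripper_width': 0.026}
[ 0.63551733 -0.11341416  0.03801209]
```

Emit:
carry_out([
  [[0.0001,0.0005,0.001],[0,0,0],255],
  [[6e-05,-0.00035,0],[0,0,7],255],
  [[6e-05,-0.00035,0],[0,0,7],255],
  [[6e-05,-0.00035,0],[0,0,7],255],
  [[6e-05,-0.00035,0],[0,0,7],255],
  [[6e-05,-0.00035,0],[0,0,7],255],
  [[6e-05,-0.00035,0],[0,0,7],255],
  [[6e-05,-0.00035,0],[0,0,7],255],
  [[6e-05,-0.00035,0],[0,0,7],255],
  [[6e-05,-0.00035,0],[0,0,7],255],
  [[6e-05,-0.00035,0],[0,0,6],255],
  [[0,0,0],[0,0,0],255],
])

```text
time_s: 28.57
tcp_pos: [0.6369, -0.1161, 0.2992]
eef_rot: [180.0, 0.0, 120.9]
contact_force: [-0.4, 1.7, -2.8]
gripper_width: 0.026
```

```bash
python3 - <<'E'
from h import *
s=st(); M=R.from_euler('xyz',s['eef_rot'],degrees=True).as_matrix(); print(s['tcp_pos']+M@[.0029,.0003,.2615])
E
```

```text
{'time_s': 28.567, 'joints': [6.914, 22.582, -10.819, 0.03, -56.537, -156.08], 'tcp_pos': [0.63693, -0.11606, 0.29921], 'eef_rot': [179.953, 0.048, 120.851], 'contact_force': [-0.357, 1.724, -2.816], 'moment': [0.347, 0.257, -0.007], 'gripper_width': 0.026}
[ 0.63599258 -0.11349508  0.03771009]
```

Turned 300° in total, about 2.4 mm at the screw after play. I lift the key out and use its end as a probe to compare the corners before returning it.

```bash
python3 - <<'E'
from h import *
q=(.0025,.0003,.2615)
chain([('to',(.6362,-.1140,.063),q),('to',(.6181,-.0969,.063),q),('to',(.6181,-.0969,.0565),q),('to',(.6181,-.0969,.061),q),('to',(.5865,.0477,.061),q),('to',(.5865,.0477,.061),q),('to',(.4869,.0259,.061),q)])
E
```

```text
shift [-0.0002 -0.0001 -0.0253] | / 1 [-0.0002 -0.0001 -0.0253] tcp [ 0.6369 -0.1162  0.3245]
shift [ 0.024  -0.0068 -0.    ] | / 1 [ 0.024  -0.0068 -0.    ] tcp [ 0.6188 -0.0991  0.3245]
shift [ 0.     -0.      0.0065] | / 1 [ 0.     -0.      0.0065] tcp [ 0.6188 -0.0991  0.318 ]
shift [-0.      0.     -0.0045] | / 1 [-0.      0.     -0.0045] tcp [ 0.6188 -0.0991  0.3225]
shift [ 1.403e-01  4.700e-02 -1.000e-04] | / 4 [ 0.0351  0.0118 -0.    ] tcp [0.5872 0.0455 0.3225]
shift [ 0. -0. -0.] | / 1 [ 0. -0. -0.] tcp [0.5872 0.0455 0.3225]
shift [ 0.0324 -0.0967 -0.0001] | / 3 [ 0.0108 -0.0322 -0.    ] tcp [0.4876 0.0237 0.3225]
```

Emit:
carry_out([
  [[0,0,-0.008],[0,0,0],255],
  [[0,0,-0.009],[0,0,0],255],
  [[0,0,-0.009],[0,0,0],255],
  [[0,0,0],[0,0,0],255],
  [[0.024,-0.0068,0],[0,0,0],255],
  [[0,0,0],[0,0,0],255],
  [[0,0,0.006],[0,0,0],255],
  [[0,0,0],[0,0,0],255],
  [[0,0,0],[0,0,0],255],
  [[0,0,0],[0,0,0],255],
])

```text
time_s: 29.4
tcp_pos: [0.6189, -0.0991, 0.3187]
eef_rot: [-180.0, 0.0, 120.7]
contact_force: [0.3, 0.9, -1.1]
gripper_width: 0.026
```

Emit:
carry_out([
  [[0,0,0.001],[0,0,0],255],
  [[0,0,0.001],[0,0,0],255],
  [[0,0,0],[0,0,0],255],
  [[0,0,0],[0,0,0],255],
])

```text
time_s: 29.73
tcp_pos: [0.6187, -0.099, 0.317]
eef_rot: [180.0, 0.0, 120.7]
contact_force: [0.9, -0.8, -0.4]
gripper_width: 0.0259
```

Emit:
carry_out([
  [[0,0,0.001],[0,0,0],255],
  [[0,0,0],[0,0,0],255],
  [[0,0,0],[0,0,0],255],
])

```text
time_s: 29.98
tcp_pos: [0.6187, -0.0989, 0.3168]
eef_rot: [180.0, 0.0, 120.7]
contact_force: [-0.9, -0.3, 5.2]
gripper_width: 0.0256
```

Emit:
carry_out([
  [[0,0,0.0005],[0,0,0],255],
  [[0,0,0],[0,0,0],255],
  [[0,0,0],[0,0,0],255],
])

```text
time_s: 30.23
tcp_pos: [0.6187, -0.099, 0.3166]
eef_rot: [180.0, 0.1, 120.7]
contact_force: [-1.1, -0.8, 7.9]
gripper_width: 0.0254
```

Emit:
carry_out([
  [[0,0,-0.0065],[0,0,0],255],
  [[0.0351,0.0118,0],[0,0,0],255],
  [[0.0351,0.0118,0],[0,0,0],255],
  [[0.0351,0.0118,0],[0,0,0],255],
  [[0.035,0.0116,0],[0,0,0],255],
  [[0,0,0],[0,0,0],255],
  [[0,0,0.002],[0,0,0],255],
  [[0,0,0.002],[0,0,0],255],
  [[0,0,0],[0,0,0],255],
  [[0,0,0],[0,0,0],255],
  [[0,0,0],[0,0,0],255],
])

```text
time_s: 31.15
tcp_pos: [0.5874, 0.0448, 0.3177]
eef_rot: [-180.0, -0.0, 120.6]
contact_force: [0.1, -0.1, -1.0]
gripper_width: 0.0255
```

Emit:
carry_out([
  [[0,0,0.001],[0,0,0],255],
  [[0,0,0.0005],[0,0,0],255],
  [[0,0,0],[0,0,0],255],
  [[0,0,0],[0,0,0],255],
])

```text
time_s: 31.48
tcp_pos: [0.5874, 0.0454, 0.3167]
eef_rot: [180.0, 0.0, 120.7]
contact_force: [-0.4, -0.9, 2.2]
gripper_width: 0.0257
```

Emit:
carry_out([
  [[0,0,0.0005],[0,0,0],255],
  [[0,0,0.0005],[0,0,0],255],
  [[0,0,0],[0,0,0],255],
  [[0,0,0],[0,0,0],255],
])

```text
time_s: 31.82
tcp_pos: [0.5874, 0.0455, 0.3164]
eef_rot: [180.0, 0.1, 120.7]
contact_force: [-1.9, -1.2, 8.9]
gripper_width: 0.0256
```

```bash
python3 - <<'E'
from h import *
s=st()
E
```

```text
{'time_s': 31.817, 'joints': [23.448, 16.643, -17.319, 0.064, -56.002, -172.748], 'tcp_pos': [0.58745, 0.04553, 0.31645], 'eef_rot': [179.971, 0.057, 120.736], 'contact_force': [-1.889, -1.224, 8.855], 'moment': [-1.214, 0.773, 0.02], 'gripper_width': 0.026}
```

Corners c and b now read alike (7.9 N at 0.3166, 8.9 N at 0.3164). Checking d, and moving away from joint 6's limit as I go.

Emit:
carry_out([
  [[0,0,-0.0062],[0,0,0],255],
  [[-0.0213,-0.0285,0],[0,0,0],255],
  [[-0.0213,-0.0285,0],[0,0,0],255],
  [[-0.0213,-0.0285,0],[0,0,0],255],
  [[-0.0213,-0.0285,0],[0,0,0],255],
  [[-0.0214,-0.0284,0],[0,0,0],255],
  [[0,0,0],[0,0,0],255],
  [[0,0,0.002],[0,0,0],255],
  [[0,0,0.002],[0,0,0],255],
  [[0,0,0],[0,0,0],255],
  [[0,0,0],[0,0,0],255],
])

```text
time_s: 32.73
tcp_pos: [0.5197, -0.1177, 0.3173]
eef_rot: [-180.0, -0.0, 120.8]
contact_force: [-0.2, 0.4, -0.7]
gripper_width: 0.0259
```

Emit:
carry_out([
  [[0,0,0.001],[0,0,0],255],
  [[0,0,0.0005],[0,0,0],255],
  [[0,0,0],[0,0,0],255],
  [[0,0,0],[0,0,0],255],
])

```text
time_s: 33.07
tcp_pos: [0.5197, -0.1179, 0.3167]
eef_rot: [180.0, 0.0, 120.8]
contact_force: [-1.8, 1.1, 4.6]
gripper_width: 0.0259
```

Emit:
carry_out([
  [[0,0,0.0005],[0,0,0],255],
  [[0,0,0.0005],[0,0,0],255],
  [[0,0,0],[0,0,0],255],
  [[0,0,0],[0,0,0],255],
])

```text
time_s: 33.4
tcp_pos: [0.5198, -0.1181, 0.3164]
eef_rot: [179.9, 0.1, 120.8]
contact_force: [-3.3, 2.0, 10.2]
gripper_width: 0.0257
```

```bash
python3 - <<'E'
from h import *
s=st(); q=(.0025,.0003,.2615)
chain([('to',(.5185,-.1187,.061),q),('to',(.4869,.0259,.061),q)])
E
```

```text
{'time_s': 33.4, 'joints': [8.298, 11.638, -24.251, 0.032, -54.031, -157.534], 'tcp_pos': [0.51977, -0.11811, 0.31641], 'eef_rot': [179.936, 0.055, 120.783], 'contact_force': [-3.308, 2.013, 10.204], 'moment': [0.829, 1.419, -0.017], 'gripper_width': 0.026}
shift [-0.0021 -0.002  -0.0061] | / 1 [-0.0021 -0.002  -0.0061] tcp [ 0.5191 -0.1209  0.3225]
shift [ 1.404e-01  4.690e-02 -1.000e-04] | / 4 [ 0.0351  0.0117 -0.    ] tcp [0.4875 0.0237 0.3225]
```

```bash
python3 - <<'E'
from h import *
q=(.0025,.0003,.2615)
chain([('to',(.5190,-.1187,.066),q),('rot',[0,0,-56]),('to',(.4869,.0259,.066),q),('to',(.4869,.0259,.0575),q),('to',(.4869,.0259,.095),q),('to',(.4829,.3732,.095),q)])
E
```

```text
shift [-0.0024 -0.0015 -0.0111] | / 1 [-0.0024 -0.0015 -0.0111] tcp [ 0.5196 -0.1209  0.3275]
rot [0, 0, -56]
shift [ 3.880e-02  1.445e-01 -1.000e-04] | / 4 [ 0.0097  0.0361 -0.    ] tcp [0.489  0.0255 0.3275]
shift [0.     0.     0.0085] | / 1 [0.     0.     0.0085] tcp [0.489  0.0255 0.319 ]
shift [-0.0001 -0.     -0.0375] | / 1 [-0.0001 -0.     -0.0375] tcp [0.489  0.0255 0.3565]
shift [ 2.350e-02  3.465e-01 -1.000e-04] | / 9 [ 0.0026  0.0385 -0.    ] tcp [0.485  0.3728 0.3565]
```

Emit:
carry_out([
  [[0,0,-0.0111],[0,0,0],255],
  [[0,0,0],[0,0,-7],255],
  [[0,0,0],[0,0,-7],255],
  [[0,0,0],[0,0,-7],255],
  [[0,0,0],[0,0,-7],255],
  [[0,0,0],[0,0,-7],255],
  [[0,0,0],[0,0,-7],255],
  [[0,0,0],[0,0,-7],255],
  [[0,0,0],[0,0,-7],255],
  [[0.0097,0.0361,0],[0,0,0],255],
  [[0.0097,0.0361,0],[0,0,0],255],
])

```text
time_s: 34.32
tcp_pos: [0.504, -0.0454, 0.3256]
eef_rot: [-180.0, -0.0, 176.6]
contact_force: [0.1, 0.9, -1.1]
gripper_width: 0.0256
```

Emit:
carry_out([
  [[0.0097,0.0361,0],[0,0,0],255],
  [[0.0097,0.0361,0],[0,0,0],255],
  [[0,0,0],[0,0,0],255],
  [[0,0,0.004],[0,0,0],255],
  [[0,0,0.0035],[0,0,0],255],
  [[0,0,0],[0,0,0],255],
  [[0,0,0],[0,0,0],255],
])

```text
time_s: 34.9
tcp_pos: [0.4889, 0.027, 0.3181]
eef_rot: [-180.0, -0.1, 176.6]
contact_force: [-0.0, -0.2, -1.2]
gripper_width: 0.0258
```

Emit:
carry_out([
  [[0,0,0.001],[0,0,0],255],
  [[0,0,0.0005],[0,0,0],255],
  [[0,0,0],[0,0,0],255],
  [[0,0,0],[0,0,0],255],
])

```text
time_s: 35.23
tcp_pos: [0.4889, 0.0274, 0.3172]
eef_rot: [-180.0, -0.0, 176.7]
contact_force: [-0.3, 1.3, -0.5]
gripper_width: 0.0261
```

Emit:
carry_out([
  [[0,0,0.0005],[0,0,0],255],
  [[0,0,0.0005],[0,0,0],255],
  [[0,0,0],[0,0,0],255],
  [[0,0,0],[0,0,0],255],
])

```text
time_s: 35.57
tcp_pos: [0.489, 0.0278, 0.3166]
eef_rot: [-180.0, 0.0, 176.7]
contact_force: [-1.3, -1.9, 4.3]
gripper_width: 0.0261
```

```bash
python3 - <<'E'
from h import *
s=st()
E
```

```text
{'time_s': 35.567, 'joints': [26.318, 7.634, -29.3, 0.028, -53.042, -119.605], 'tcp_pos': [0.48899, 0.0278, 0.31663], 'eef_rot': [-179.992, 0.032, 176.731], 'contact_force': [-1.287, -1.855, 4.262], 'moment': [-0.603, 0.335, 0.01], 'gripper_width': 0.026}
```

All four corners now read alike: about 0.3166–0.3168 at roughly 5 N, with no dip. Returning the key.

```bash
python3 - <<'E'
from h import *
c=load('w3'); print('hole from w3',at(c,(308,228.7),.045), [at(c,p,.045).round(4) for p in [(255+257/6,229),(255+380/6,229)]])
q=(.0027,.0003,.262)
H=(.4835,.3740)
chain([('to',(.4866,.0283,.095),q),('to',H+(.095,),q),('to',H+(.055,),q)])
E
```

```text
hole from w3 [0.48512614 0.37348897 0.045     ] [array([0.478 , 0.3765, 0.045 ]), array([0.4922, 0.3699, 0.045 ])]
shift [-0.0002  0.0001 -0.0404] | / 1 [-0.0002  0.0001 -0.0404] tcp [0.4891 0.0279 0.357 ]
shift [ 2.28e-02  3.45e-01 -1.00e-04] | / 9 [ 0.0025  0.0383 -0.    ] tcp [0.486  0.3736 0.357 ]
shift [0.   0.   0.04] | / 1 [0.   0.   0.04] tcp [0.486  0.3736 0.317 ]
```

Emit:
carry_out([
  [[0,0,-0.02],[0,0,0],255],
  [[0,0,-0.02],[0,0,0],255],
  [[0.0025,0.0383,0],[0,0,0],255],
  [[0.0025,0.0383,0],[0,0,0],255],
  [[0.0025,0.0383,0],[0,0,0],255],
  [[0.0025,0.0383,0],[0,0,0],255],
  [[0.0025,0.0383,0],[0,0,0],255],
  [[0.0025,0.0383,0],[0,0,0],255],
  [[0.0025,0.0383,0],[0,0,0],255],
  [[0.0025,0.0383,0],[0,0,0],255],
  [[0.0025,0.0383,0],[0,0,0],255],
  [[0,0,0.01],[0,0,0],255],
])

```text
time_s: 36.57
tcp_pos: [0.4864, 0.3796, 0.347]
eef_rot: [179.8, 0.2, 176.9]
contact_force: [0.7, 1.2, -0.7]
gripper_width: 0.0259
```

Emit:
carry_out([
  [[0,0,0.015],[0,0,0],255],
  [[0,0,0.013],[0,0,0],255],
  [[0,0,0],[0,0,0],255],
  [[0,0,0],[0,0,0],255],
  [[0,0,0],[0,0,0],255],
])

```text
time_s: 36.98
tcp_pos: [0.4864, 0.3734, 0.3188]
eef_rot: [180.0, 0.0, 176.7]
contact_force: [0.3, 0.5, -1.3]
gripper_width: 0.026
```

```bash
python3 - <<'E'
from h import *
s=st(); im=snap('wrist','w6'); M=R.from_euler('xyz',s['eef_rot'],degrees=True).as_matrix()
c=load('w6'); print(s['tcp_pos']+M@[.0027,.0003,.262]); x0,y0=256,196
pt=s['tcp_pos']+M@[.0027,.0003,.262]
print((proj(c,[pt,[pt[0],pt[1],.045]])-[x0,y0])*6)
cv2.imwrite('pics/w6c.png',cv2.resize(im[y0:y0+100,x0:x0+100],(600,600),interpolation=2)[:,:,::-1])
E
```

```text
{'time_s': 36.983, 'joints': [55.743, 18.612, -14.061, 0.021, -57.296, -149.036], 'tcp_pos': [0.4864, 0.37336, 0.31878], 'eef_rot': [179.983, 0.03, 176.718], 'contact_force': [0.259, 0.506, -1.313], 'moment': [-0.035, -0.041, -0.003], 'gripper_width': 0.026}
[0.48386974 0.37388592 0.05677994]
[[325.92375882 247.99119096]
 [325.42852073 219.57173824]]
```

View pics/w6c.png

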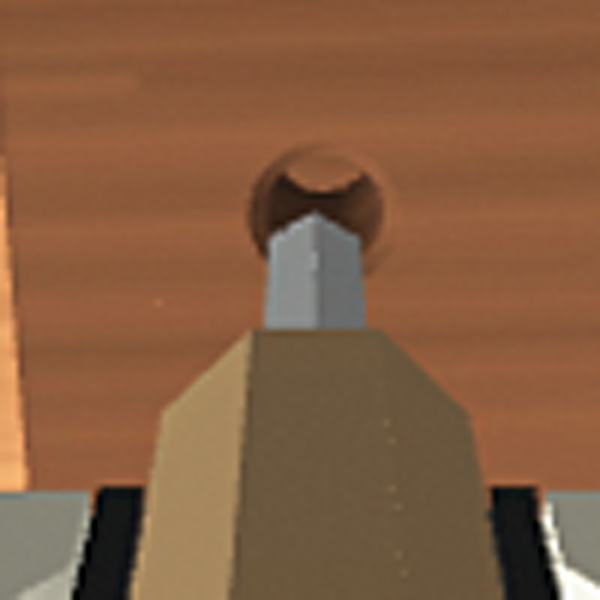

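The crop shows the hole centre at about (319,211) and the tip corner at (316,213). The tip has to go about 1.5 mm in +x and 0.3 mm in +y. Correcting and lowering with force checks.

Emit:
carry_out([
  [[0.0015,0.0003,0],[0,0,0],255],
  [[0,0,0.006],[0,0,0],255],
  [[0,0,0.004],[0,0,0],255],
  [[0,0,0.002],[0,0,0],255],
  [[0,0,0.002],[0,0,0],255],
  [[0,0,0],[0,0,0],255],
  [[0,0,0],[0,0,0],255],
])

```text
time_s: 37.62
tcp_pos: [0.4847, 0.3736, 0.304]
eef_rot: [-180.0, -0.0, 176.7]
contact_force: [0.4, 0.0, -1.3]
gripper_width: 0.0258
```

```bash
python3 - <<'E'
from h import *
st()
E
```

```text
{'time_s': 37.617, 'joints': [55.893, 19.328, -15.163, 0.0, -55.527, -149.178], 'tcp_pos': [0.48469, 0.37365, 0.30402], 'eef_rot': [-179.984, -0.009, 176.715], 'contact_force': [0.446, 0.048, -1.314], 'moment': [-0.009, 0.002, 0.004], 'gripper_width': 0.026}
```

Emit:
carry_out([
  [[0,0,0.002],[0,0,0],255],
  [[0,0,0.001],[0,0,0],255],
  [[0,0,0],[0,0,0],255],
  [[0,0,0],[0,0,0],255],
])

```text
time_s: 37.95
tcp_pos: [0.4847, 0.3736, 0.3011]
eef_rot: [-180.0, -0.0, 176.7]
contact_force: [0.1, 0.8, -0.3]
gripper_width: 0.026
```

```bash
python3 - <<'E'
from h import *
st()
E
```

```text
{'time_s': 37.95, 'joints': [55.894, 19.485, -15.358, 0.0, -55.165, -149.177], 'tcp_pos': [0.48467, 0.37362, 0.30114], 'eef_rot': [-179.993, -0.004, 176.717], 'contact_force': [0.066, 0.823, -0.294], 'moment': [0.013, -0.006, -0.019], 'gripper_width': 0.026}
```

Emit:
carry_out([
  [[0,0,0.004],[0,0,0],255],
  [[0,0,0.004],[0,0,0],255],
  [[0,0,0.004],[0,0,0],255],
  [[0,0,0.003],[0,0,0],255],
  [[0,0,0],[0,0,0],255],
])

```text
time_s: 38.37
tcp_pos: [0.4845, 0.3734, 0.2851]
eef_rot: [-179.9, -0.1, 176.7]
contact_force: [0.3, -0.4, -0.9]
gripper_width: 0.0254
```

Emit:
carry_out([
  [[0,0,0.004],[0,0,0],255],
  [[0,0,0.004],[0,0,0],255],
  [[0,0,0.003],[0,0,0],255],
  [[0,0,0.002],[0,0,0],255],
  [[0,0,0.001],[0,0,0],255],
  [[0,0,0],[0,0,0],255],
  [[0,0,0],[0,0,0],255],
])

```text
time_s: 38.95
tcp_pos: [0.4847, 0.3737, 0.2722]
eef_rot: [180.0, 0.0, 176.7]
contact_force: [0.1, -0.0, -0.7]
gripper_width: 0.0258
```

```bash
python3 - <<'E'
from h import *
st()
E
```

```text
{'time_s': 38.95, 'joints': [55.893, 21.196, -17.135, 0.006, -51.665, -149.179], 'tcp_pos': [0.48473, 0.37367, 0.27224], 'eef_rot': [179.999, 0.006, 176.717], 'contact_force': [0.059, -0.01, -0.73], 'moment': [0.006, -0.022, 0.002], 'gripper_width': 0.026}
```

Emit:
carry_out([
  [[0,0,0.001],[0,0,0],255],
  [[0,0,0.001],[0,0,0],255],
  [[0,0,0.0005],[0,0,0],255],
  [[0,0,0],[0,0,0],255],
  [[0,0,0],[0,0,0],255],
])

```text
time_s: 39.37
tcp_pos: [0.4847, 0.3736, 0.2697]
eef_rot: [-180.0, -0.0, 176.7]
contact_force: [0.0, 0.2, -0.9]
gripper_width: 0.0256
```

Emit:
carry_out([
  [[0,0,0],[0,0,0],0],
  [[0,0,0],[0,0,0],0],
  [[0,0,0],[0,0,0],0],
  [[0,0,0],[0,0,0],0],
  [[0,0,0],[0,0,0],0],
  [[0,0,0],[0,0,0],0],
  [[0,0,0],[0,0,0],0],
  [[0,0,0],[0,0,0],0],
  [[0,0,-0.01],[0,0,0],0],
  [[0,0,-0.03],[0,0,0],0],
  [[0,0,-0.04],[0,0,0],0],
  [[0,0,-0.04],[0,0,0],0],
])

```text
time_s: 40.37
tcp_pos: [0.4845, 0.3733, 0.3911]
eef_rot: [-179.9, -0.1, 176.7]
contact_force: [0.5, 1.1, -0.2]
gripper_width: 0.0875
```

```bash
python3 - <<'E'
from h import *
st(); t=snap('top','t1')
a=cv2.resize(t[140:320,130:440],(775,450),interpolation=2); cv2.imwrite('pics/t1c.png',a[:,:,::-1])
E
```

```text
{'time_s': 40.367, 'joints': [55.895, 15.177, -8.796, 0.009, -66.143, -149.179], 'tcp_pos': [0.48445, 0.37328, 0.39114], 'eef_rot': [-179.896, -0.052, 176.719], 'contact_force': [0.496, 1.098, -0.183], 'moment': [0.228, -0.203, 0.01], 'gripper_width': 0.087}
```

View pics/t1c.png

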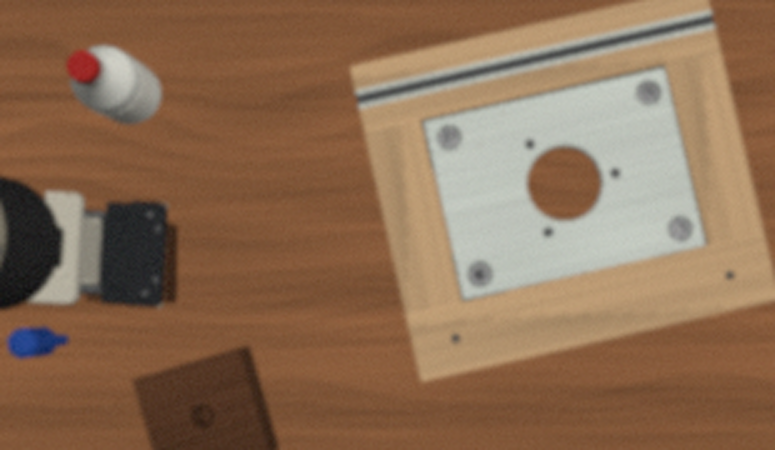

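The plate and board look flush and undisturbed. The gripper hides the block in this view, so I'll check the key once clear. There is time for a direct finger check of c and a against the first pressing.

```bash
python3 - <<'E'
from h import *
E1=(.0095,0,.178);E2=(-.0095,0,.178); S=dict(a=(.469,.0433),b=(.596,.071),c=(.6363,-.1145),d=(.5093,-.1422))
T=lambda k,z:S[k]+(z,)
chain([('rot',[0,0,19]),('rot',[0,4,0]),('to',T('c',.16),E2),('to',T('c',.057),E2),('to',T('c',.07),E2),('rot',[0,-8,0]),('to',T('a',.07),E1),('to',T('a',.058),E1)])
E
```

```text
rot [0, 0, 19]
rot [0, 4, 0]
shift [-0.3288 -0.3983  0.0381] | / 13 [-0.0253 -0.0306  0.0029] tcp [ 0.6374 -0.1169  0.3382]
shift [-0.0066 -0.001   0.1028] | / 3 [-0.0022 -0.0003  0.0343] tcp [ 0.6374 -0.1169  0.2352]
shift [ 0.0008  0.0001 -0.013 ] | / 1 [ 0.0008  0.0001 -0.013 ] tcp [ 0.6374 -0.1169  0.2482]
rot [0, -8, 0]
shift [ 0.2198  0.0829 -0.0158] | / 6 [ 0.0366  0.0138 -0.0026] tcp [0.4647 0.0432 0.2482]
shift [ 0.0009 -0.0001  0.012 ] | / 1 [ 0.0009 -0.0001  0.012 ] tcp [0.4647 0.0432 0.2362]
```

Emit:
carry_out([
  [[0,0,0],[0,0,6.5],255],
  [[0,0,0],[0,0,6.5],255],
  [[0,0,0],[0,0,6],255],
  [[0,0,0],[0,4,0],255],
  [[-0.0253,-0.0306,0.0029],[0,0,0],255],
  [[-0.0253,-0.0306,0.0029],[0,0,0],255],
  [[-0.0253,-0.0306,0.0029],[0,0,0],255],
  [[-0.0253,-0.0306,0.0029],[0,0,0],255],
  [[-0.0253,-0.0306,0.0029],[0,0,0],255],
  [[-0.0253,-0.0306,0.0029],[0,0,0],255],
  [[-0.0253,-0.0306,0.0029],[0,0,0],255],
  [[-0.0253,-0.0306,0.0029],[0,0,0],255],
])

```text
time_s: 41.42
tcp_pos: [0.5774, 0.0693, 0.3533]
eef_rot: [180.0, -3.9, 157.7]
contact_force: [0.8, 0.7, -0.1]
gripper_width: 0.013
```

Emit:
carry_out([
  [[-0.0253,-0.0306,0.0029],[0,0,0],255],
  [[-0.0253,-0.0306,0.0029],[0,0,0],255],
  [[-0.0253,-0.0306,0.0029],[0,0,0],255],
  [[-0.0253,-0.0306,0.0029],[0,0,0],255],
  [[-0.0253,-0.0306,0.0029],[0,0,0],255],
  [[-0.0022,0,0.0343],[0,0,0],255],
  [[-0.0022,0,0.0343],[0,0,0],255],
  [[-0.0015,0,0.025],[0,0,0],255],
  [[0,0,0],[0,0,0],255],
  [[0,0,0],[0,0,0],255],
])

```text
time_s: 42.25
tcp_pos: [0.6345, -0.118, 0.2353]
eef_rot: [-180.0, -4.0, 157.7]
contact_force: [0.3, 0.6, 0.8]
gripper_width: 0.0008
```

```bash
python3 - <<'E'
from h import *
st(); goto((.6366,-.1150,.055),(-.0095,0,.178))
s=snap('scene','s1'); cv2.imwrite('pics/s1c.png',cv2.resize(s[170:350,190:520],(792,432),interpolation=2)[:,:,::-1])
E
```

```text
{'time_s': 42.25, 'joints': [6.134, 27.314, -11.82, -2.309, -54.466, -117.022], 'tcp_pos': [0.63454, -0.11796, 0.23529], 'eef_rot': [-179.951, -4.04, 157.709], 'contact_force': [0.331, 0.645, 0.79], 'moment': [-0.157, -0.278, 0.035], 'gripper_width': 0.001}
tool shift [-0.004   0.0037  0.0018] norm 0.0057
```

View pics/s1c.png

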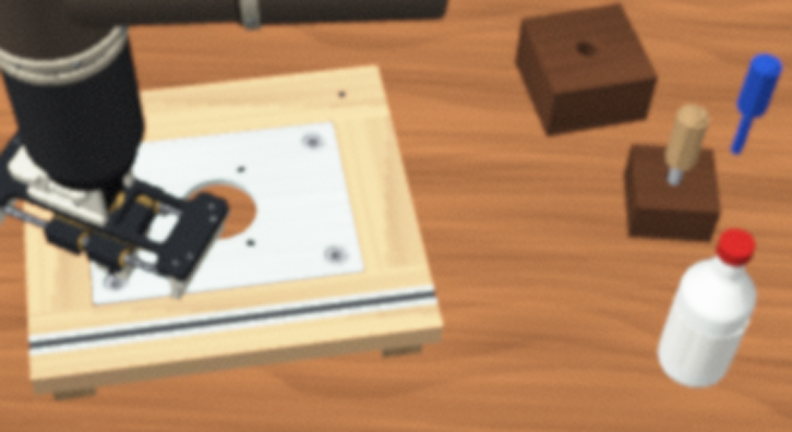

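The key stands upright in its small block at about (686,145) of the crop, and everything else is in place. Now the finger check on c.

Emit:
carry_out([
  [[-0.004,0.0037,0.0005],[0,0,0],255],
  [[0,0,0],[0,0,0],255],
  [[0,0,0.001],[0,0,0],255],
  [[0,0,0],[0,0,0],255],
  [[0,0,0],[0,0,0],255],
])

```text
time_s: 42.72
tcp_pos: [0.6393, -0.1156, 0.2337]
eef_rot: [180.0, -4.0, 157.7]
contact_force: [0.4, 0.4, -0.4]
gripper_width: 0.0006
```

Emit:
carry_out([
  [[0,0,0.0005],[0,0,0],255],
  [[0,0,0.0005],[0,0,0],255],
  [[0,0,0],[0,0,0],255],
  [[0,0,0],[0,0,0],255],
])

```text
time_s: 43.05
tcp_pos: [0.6393, -0.1156, 0.2329]
eef_rot: [180.0, -4.0, 157.7]
contact_force: [-1.1, 0.3, 2.1]
gripper_width: 0.0004
```

Emit:
carry_out([
  [[0,0,0.0005],[0,0,0],255],
  [[0,0,0],[0,0,0],255],
  [[0,0,0],[0,0,0],255],
])

```text
time_s: 43.3
tcp_pos: [0.6394, -0.1156, 0.2326]
eef_rot: [180.0, -4.0, 157.7]
contact_force: [-1.1, 0.9, 5.8]
gripper_width: 0.0002
```

```bash
python3 - <<'E'
from h import *
st()
E1=(.0095,0,.178)
chain([('to',(.6366,-.115,.07),(-.0095,0,.178)),('rot',[0,-8,0]),('to',(.4687,.0432,.07),E1),('to',(.4687,.0432,.057),E1)])
E
```

```text
{'time_s': 43.3, 'joints': [6.292, 27.793, -11.375, -2.344, -54.344, -117.14], 'tcp_pos': [0.63935, -0.11562, 0.23265], 'eef_rot': [179.995, -3.975, 157.728], 'contact_force': [-1.085, 0.904, 5.77], 'moment': [0.241, 0.347, -0.043], 'gripper_width': 0.0}
shift [ 0.001  -0.0005 -0.0156] | / 1 [ 0.001  -0.0005 -0.0156] tcp [ 0.6392 -0.1161  0.2482]
rot [0, -8, 0]
shift [ 0.2207  0.0828 -0.0155] | / 6 [ 0.0368  0.0138 -0.0026] tcp [0.4659 0.0443 0.2482]
shift [ 0.0009 -0.      0.013 ] | / 1 [ 0.0009 -0.      0.013 ] tcp [0.4659 0.0443 0.2352]
```

Corner c no longer dips: 5.8 N at 0.2326, where it was 7.2 N at 0.2306 before. That sits level with a and slightly above b and d, as intended. Lifting clear and handing in.

Emit:
carry_out([
  [[0,0,-0.01],[0,0,0],255],
  [[0,0,-0.03],[0,0,0],255],
  [[0,0,-0.04],[0,0,0],255],
  [[0,0,-0.04],[0,0,0],255],
  [[0,0,0],[0,0,0],255],
  [[0,0,0],[0,0,0],255],
])

```text
time_s: 43.8
tcp_pos: [0.6477, -0.119, 0.3556]
eef_rot: [179.9, -3.7, 157.7]
contact_force: [-0.8, 0.2, -1.3]
gripper_width: 0.0007
```

```bash
python3 -c "
from h import *
st(); print(r.close_job())"
```

```text
{'time_s': 43.8, 'joints': [5.922, 22.003, -2.916, -2.007, -68.269, -117.409], 'tcp_pos': [0.64766, -0.11899, 0.35563], 'eef_rot': [179.857, -3.679, 157.723], 'contact_force': [-0.77, 0.168, -1.309], 'moment': [-0.113, -0.225, -0.03], 'gripper_width': 0.001}
the job is handed in; nothing more can be done
None
```

The far right corner (screw c) was the one that dipped. I turned its screw about 300° clockwise, roughly 2.4 mm after play in the socket. The key is back upright in its small block, and I handed in at 43.8 s.

- **Finding the corner:** pressing with the fingers, a, b and d were firm. Corner c sat about 1.7 mm lower than the average of the others at the same force.
- **Plate after turning:** I pressed all four corners with the key's end as a probe. At about 5 N they agreed within 0.2 mm, and none dipped. With the key back, a finger press on c alone read 5.8 N at a tool height of 232.6 mm, where it had been 230.6 mm at 7.2 N. That is level with corner a's first reading and 0.3–0.4 mm above b's and d's.
- **Other objects:** the final pictures show the key upright in its block. The glue bottle and the blue look-alike are in place. The can and dish were out of those two frames; I never went near them.

**What disagreed:**
- The first dip readings differed by reference: about 1.5 mm against b and d, about 2.0 mm against a. I used the average, so the extra turn beyond the dip, about 0.7 mm by that average, is uncertain by roughly 0.2 mm.
- The key slipped about 10 mm low and 2–3 mm off centre in the first grip. I corrected for this while inserting and turning, and side forces stayed at a few newtons.

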